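Clear a misplaced vial from the reference case

ROBOT

A 6-joint arm with a two-finger parallel gripper is mounted at the origin on the work surface. World frame = base frame: x ahead of the robot, y to its left, z up, the work surface at z = 0. Lengths are in m, angles in rad, forces in N, time in s.
With the tool pointing down it reaches from about 0.35 to 0.975 m from the base axis. Payload 4.9 kg.
Tool frame: the origin (TCP) lies on the mounting face of the last link; the fingertips stand 173 mm ahead of it and the grasp point (between the pads) lies 155 mm ahead of it; z points along the fingers, y is the direction in which the jaws open and shut (so a half turn about z gives the same grasp; the last joint's range is limited). The gripper opens to 85 mm and grips with 20 to 120 N. Pads are 22 mm wide; open, the fingers measure 114 mm over their backs; the gripper's body (76 mm by 85 mm) begins 54 mm behind the grasp point. The pads swing forward as they close: fully open they stand 13 mm farther back than shut.
Start: joints at [1.111, 0.053, 1.613, -0, 1.476, -0.119], TCP at [0.209, 0.589, 0.405] pointing down, gripper open.
Joint ranges: [-3.01, 3.01], [-1.01, 2.22], [0.06, 2.58], [-1.02, 4.17], [0.09, 2.62], [-3.14, 3.14]. Speed limits (rad/s): [2.57, 2.57, 3.14, 3.14, 3.14, 3.14].

INTERFACE

Orientations are given as a rotation vector (axis times angle).
In Python, from station import ctrl gives the robot as it stands. The module is installed in compiled form; this text tells all that it offers.
- The arm moves only by the tool jog_arm, never from a script. Its argument "steps" is a list of rows, each a list of 2 entries, a list of its own where there are three numbers: the shift along the tool's x, y, z in cm, then the turn, a rotation vector about the tool's x, y, z in degrees. In form: [[[tx, ty, tz], [rx, ry, rz]], ...]. A call has 1 to 8 rows; each row shifts and turns the pose as measured when the row begins, along the tool's axes as they then stand; what a row does not reach is not made up. A row lasts 1/10 s, in which the tool goes at most 50 mm and 8.59 degrees, less where a joint would pass 70% of its speed; a pose out of reach is approached as far as the arm can. A call is refused whole if a number of a shift passes 5 or a number of a turn 8.59, either way. A call with a gripper value outside its range is refused whole. "fingers" is the gripper command: -1 is shut, 1 is fully open, values between are in proportion, set as the call begins (left out, the last holds). The fingers move at their own pace and stop on an object; "grip_force" is the grip in N (left out, the last holds). Time passes only in rows, so rows that do not move let the fingers close. It gives the time, the measured TCP pose, the force and the opening at its end, in the units of the state.
- ctrl.get_obs(): the state, without advancing time (a new reading comes with each control period).
- ctrl.get_image(name): name is "scene" or "top"; returns the picture (420x560x3 uint8, red, green, blue); there is no depth.
- ctrl.camera_info(name): a dict with "K" (3x3 intrinsics, pixels), "dist_coeffs" ([k1, k2, p1, p2, k3] as OpenCV has them; the pictures are not rectified), "camera_from_world" (4x4, takes a point from world to camera coordinates). Camera axes: x right, y up, looking along -z (the intrinsics and any distortion apply to the point x, -y, -z); pixel columns grow to the right and rows downward; lengths in m; the calibration is good to about 2 mm. A picture is of the moment at which its call begins. camera_info takes no time and is no camera call.
- ctrl.finish_job(): hands the job in, once; it reports no verdict.
The state is a dict: "t": time; "q": joint angles; "dq": joint speeds; "effort": joint torques, N m; "tool_pos": TCP position; "tool_rot": TCP orientation; "contact_force": force on the tool from outside, world axes, zero at the start; "wrist_torque": the same for the moment, N m; "opening": finger opening in m.
Only numpy, scipy, OpenCV 4.12 (cv2) and the standard library are available. Lean on these libraries where they do the work, as an engineer would, in place of code of your own. Each camera call takes 0.05 s, during which the arm holds its last target.

TASK

Open the clear lid of the vial case and check the cap colours against the coloured layout chip in front of each well: one vial stands where it does not belong. Take that vial out, stand it upright on the bare plate of the platform stand, setting it down gently without dropping it or pressing it hard, and then shut the lid fully. Leave the rightly packed vials in their wells and do not disturb the other things on the bench.

Things in the scene. Friction and masses are not known exactly. Their poses are not given: they have to be found in the camera images.
- case: Vial case, fixed: blue open base 130 (x) x 240 (y) x 46 mm high with dark foam, under a clear hinged lid. Origin: centre of its underside; x points to the hinge (away from the robot), z up. Foam top 30 mm, well floors 8 mm above the origin. Four square wells, 26 mm wide, 22 deep, in a row along y at -84, -28, 28, 84 mm, x = 0, one vial in each. Before each well lies a layout chip.
- hinge (a point): Middle of the lid's hinge axis, on the base's far rim (case frame x = +65 mm, z = 46 mm); the axis runs along the case's y.
- lid (a joint): Lid angle (rad): 0 shut, grows as its front rises, stop at 1.15, where it still leans over the wells (front edge 53 mm before and 119 mm above the hinge): a gripper must reach in under it tilted, from the front. Starts at 0 to 0.12. Stiff hinge: stays where left, needs 1 to 3 N at the pull. The lid is a clear cover 130 x 240 mm, standing 38 mm above the base's rim when shut.
- lid_pull (a point): Centre of the lid's pull: yellow round bar, 18 mm dia, 30 mm long along the case's y, on a blue neck 14 mm wide amid the lid's front edge; 158 mm from the hinge in the lid's plane and 12 mm above that plane (58 mm above the bench when shut); 28 mm ahead of the lid's front face. Pinched by its end faces it pivots between the fingers as the lid swings.
- well_yellow (a point): The well whose layout chip is yellow: the point where the centre of a seated vial lies, 38 mm above the case's underside; axes as the case's. The chip, 22 x 30 mm, lies flat on the foam 36 mm in front (-x) of the well and tells the cap colour that belongs there. Chips come in any order.
- well_red (a point): The well whose layout chip is red: the point where the centre of a seated vial lies, 38 mm above the case's underside; axes as the case's. The chip, 22 x 30 mm, lies flat on the foam 36 mm in front (-x) of the well and tells the cap colour that belongs there. Chips come in any order.
- well_blue (a point): The well whose layout chip is blue: the point where the centre of a seated vial lies, 38 mm above the case's underside; axes as the case's. The chip, 22 x 30 mm, lies flat on the foam 36 mm in front (-x) of the well and tells the cap colour that belongs there. Chips come in any order.
- well_white (a point): The well whose layout chip is white: the point where the centre of a seated vial lies, 38 mm above the case's underside; axes as the case's. The chip, 22 x 30 mm, lies flat on the foam 36 mm in front (-x) of the well and tells the cap colour that belongs there. Chips come in any order.
- vial_yellow_mid (a point): Centre (30 mm up) of a sealed upright amber glass vial with a yellow cap: 60 mm high, body 23 mm dia, cap 24 mm dia and 17 high, about 50 g; z is the vial's axis. It stands in a well, its top 22 mm above the base's rim. 
- vial_red_mid (a point): Centre (30 mm up) of a sealed upright amber glass vial with a red cap: 60 mm high, body 23 mm dia, cap 24 mm dia and 17 high, about 50 g; z is the vial's axis. It stands in a well, its top 22 mm above the base's rim. 
- vial_blue_a_mid (a point): Centre (30 mm up) of a sealed upright amber glass vial with a blue cap: 60 mm high, body 23 mm dia, cap 24 mm dia and 17 high, about 50 g; z is the vial's axis. It stands in a well, its top 22 mm above the base's rim. One of two alike.
- vial_blue_b_mid (a point): Centre (30 mm up) of a sealed upright amber glass vial with a blue cap: 60 mm high, body 23 mm dia, cap 24 mm dia and 17 high, about 50 g; z is the vial's axis. It stands in a well, its top 22 mm above the base's rim. The other of the two alike.
- stand: Platform stand, fixed: grey foot 120 x 120 x 10 mm, pillar, and a flat bare aluminium plate 110 x 110 mm, 8 thick, centred over the foot. Origin: centre of the foot's underside, z up. The plate's top lies anywhere from 85 to 135 mm above the bench; its height is not reported: see it or feel for it. A stiff clamp holds it; it does not yield.
- beaker: Bystander: clear glass beaker, 68 dia, 90 high (mm); origin at its underside's centre.
- amber_bottle: Bystander: amber bottle, 64 dia, 130 high, black cap (mm); origin at its underside's centre.
- white_bottle: Bystander: white bottle, 64 dia, 150 high, red cap (mm); origin at its underside's centre.
- flask: Bystander: green-tinted conical flask, 84 dia at the foot, 110 high (mm); origin at its underside's centre.
- spatula: Bystander: spatula lying flat, about 160 long (mm); origin at its underside's centre.
- vial_yellow: The same vial as vial_yellow_mid, origin at the centre of its underside.
- vial_red: The same vial as vial_red_mid, origin at the centre of its underside.
- vial_blue_a: The same vial as vial_blue_a_mid, origin at the centre of its underside.
- vial_blue_b: The same vial as vial_blue_b_mid, origin at the centre of its underside.
There are look-alikes about, which are no part of the job. Leave any pink or purple look-alike of the stand alone.

How it is judged:
By the outcome, as a careful person would: the job done as asked, in the order asked, and still so for the second after the job is handed in, with the robot touching nothing.
It also fails if it takes over 72 s, if anything falls off the work surface, if the arm or the gripper's body presses on something with over 40 N, if the wrist force passes 120 N, or if a joint passes its speed limit or range.

## Working session

There is one attempt and no reset: what is moved stays moved. The work goes in short steps, Python scripts to look and compute and a tool call to move; the robot and the scene stay as the last step left them, time stands still between calls to the robot, and variables do not carry over. Pictures are saved under pics/ and viewed, and the job is handed in when it is done.

Besides the shell and the picture viewer there is one more tool, called after ">>>" as name([rows], argument=value, ...), one row to a line, values as JSON. jog_arm: Moves the arm, as the interface text tells. Its arguments: {"type":"object","properties":{"steps":{"type":"array","items":{"type":"array"}},"fingers":{"type":"number"},"grip_force":{"type":"number"}},"required":["steps"]}

```bash
mkdir -p pics; python3 - <<'E'
from station import ctrl
import cv2
for n in("scene","top"):
    cv2.imwrite(f"pics/{n}0.png",ctrl.get_image(n)[:,:,::-1])
    c=ctrl.camera_info(n);print(n,c)
print(ctrl.get_obs())
E
```

```text
scene {'K': array([[492.90032311,   0.        , 283.33076942],
       [  0.        , 492.90032311, 207.14435676],
       [  0.        ,   0.        ,   1.        ]]), 'dist_coeffs': array([-0.16445897,  0.        ,  0.        ,  0.        ,  0.        ]), 'camera_from_world': array([[-0.18408862,  0.98278053, -0.01593146,  0.11306265],
       [-0.80790028, -0.14205959,  0.57194074,  0.37679039],
       [ 0.55982901,  0.11815881,  0.82014022, -1.87827913],
       [ 0.        ,  0.        ,  0.        ,  1.        ]])}
top {'K': array([[429.06702738,   0.        , 282.51287673],
       [  0.        , 429.06702738, 196.78528365],
       [  0.        ,   0.        ,   1.        ]]), 'dist_coeffs': array([-0.04792796,  0.        ,  0.        ,  0.        ,  0.        ]), 'camera_from_world': array([[-0.01313959, -0.99974007, -0.01863196,  0.02065537],
       [ 0.99512667, -0.01489555,  0.09747329, -0.53918226],
       [-0.09772549, -0.0172604 ,  0.99506372, -1.09748881],
       [ 0.        ,  0.        ,  0.        ,  1.        ]])}
{'t': 0.1, 'q': array([ 1.11100836e+00,  5.32813598e-02,  1.61417478e+00,  2.41722654e-05,
        1.47598348e+00, -1.18982051e-01]), 'dq': array([-0.00017671, -0.00171705, -0.00216377,  0.00099524, -0.00105948,
        0.00236066]), 'effort': array([ 2.31330077e-04, -3.94896019e+01, -3.71366465e+01, -4.25569681e-05,
        3.83767619e-03,  2.36278095e-05]), 'tool_pos': array([0.2087799 , 0.58883421, 0.40358073]), 'tool_rot': array([-5.32659748e-01, -3.09554747e+00,  2.76929208e-03]), 'contact_force': array([-0.6468538 ,  0.64416787, -0.17902506]), 'wrist_torque': array([-0.02695859, -0.02374131, -0.00069673]), 'opening': 0.08544163853389779}
```

View pics/scene0.png

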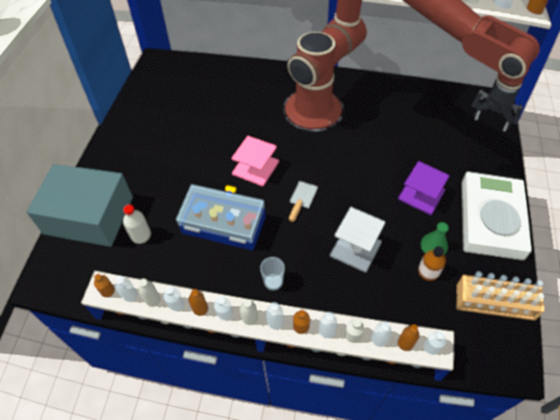

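View pics/top0.png

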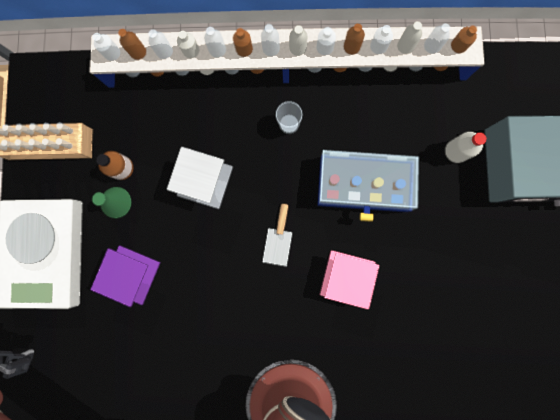

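Scene shows the case at about (221,214), with the yellow pull at (230,189). In the top view the case is at (368,182) and the pull at (366,217). The possible stands are the aluminium one (top 197,175), the pink one (350,280) and the purple one (125,275). I choose the aluminium one and will check it in close crops.

```bash
python3 - <<'E'
import cv2,numpy as np
a=cv2.imread("pics/top0.png")
c=cv2.resize(a[140:232,310:430],None,fx=6,fy=6,interpolation=cv2.INTER_CUBIC)[:552,:720]
cv2.imwrite("pics/case0.png",c)
c=cv2.resize(a[140:215,160:240],None,fx=5,fy=5,interpolation=cv2.INTER_CUBIC)
b=cv2.imread("pics/scene0.png")
d=cv2.resize(b[195:275,325:400],None,fx=5,fy=5,interpolation=cv2.INTER_CUBIC)
d=d[:375]
cv2.imwrite("pics/stand0.png",np.hstack([c,d]))
E
```

```text
(no output)
```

View pics/case0.png

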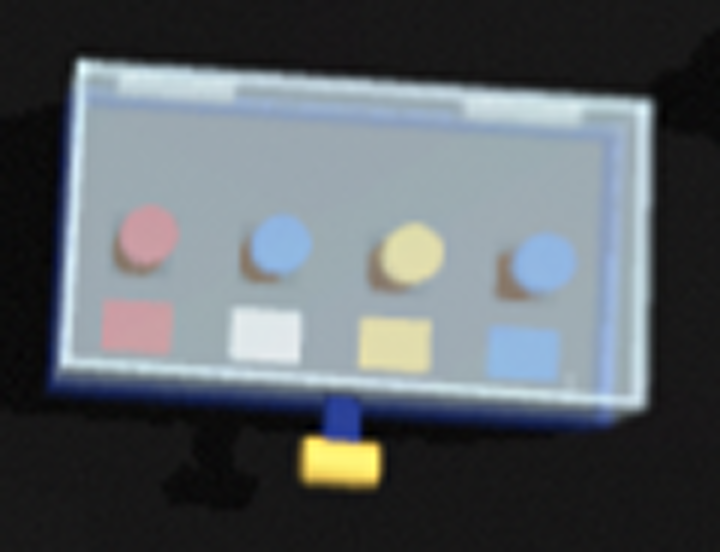

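View pics/stand0.png

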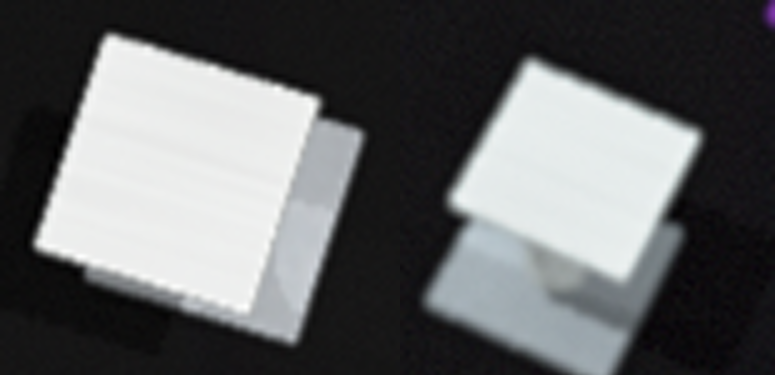

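The crop shows chips left to right (from +y to -y) of red, white, yellow and blue. The caps are red, blue, yellow and blue. So the misplaced vial is the blue one on the white chip (crop 280,245), at case y=+28. The other blue (crop 543,263) matches its chip. The aluminium stand is confirmed bare and grey. Next I measure.

```bash
cat > h.py <<'E'
import numpy as np,cv2
from station import ctrl
from scipy.spatial.transform import Rotation as R
I={n:ctrl.camera_info(n) for n in("scene","top")}
F=np.diag([1,-1,-1.])
def ray(n,p):
    c=I[n];u=cv2.undistortPoints(np.array([[p]],float),c["K"],c["dist_coeffs"])[0,0]
    T=c["camera_from_world"];o=-T[:3,:3].T@T[:3,3]
    d=T[:3,:3].T@(F@np.array([u[0],u[1],1]));return o,d/np.linalg.norm(d)
def onz(n,p,z):
    o,d=ray(n,p);return o+d*(z-o[2])/d[2]
def tri(ps,pt):
    A=np.zeros((3,3));b=np.zeros(3);rs=[ray("scene",ps),ray("top",pt)]
    for o,d in rs:
        P=np.eye(3)-np.outer(d,d);A+=P;b+=P@o
    x=np.linalg.solve(A,b)
    return x,[np.linalg.norm((np.eye(3)-np.outer(d,d))@(x-o)) for o,d in rs]
def proj(n,X):
    c=I[n];T=c["camera_from_world"];p=F@(T[:3,:3]@np.array(X)+T[:3,3])
    return cv2.projectPoints(p.reshape(1,3),np.zeros(3),np.zeros(3),c["K"],c["dist_coeffs"])[0][0,0]
def blob(img,lo,hi,roi=None):
    h=cv2.cvtColor(img,cv2.COLOR_BGR2HSV);m=cv2.inRange(h,lo,hi)
    if roi:
        k=np.zeros_like(m);x0,y0,x1,y1=roi;k[y0:y1,x0:x1]=255;m&=k
    cs,_=cv2.findContours(m,cv2.RETR_EXTERNAL,cv2.CHAIN_APPROX_NONE)
    cs=sorted(cs,key=cv2.contourArea)[::-1];return cs,m
def cen(c):
    m=cv2.moments(c);return np.array([m["m10"],m["m01"]])/m["m00"]
E
python3 - <<'E'
from h import *
np.set_printoptions(precision=4,suppress=True)
im={n:cv2.imread(f"pics/{n}0.png") for n in("scene","top")}
# pull
ro={"scene":(215,175,245,200),"top":(350,205,385,230)}
c={n:blob(im[n],(18,120,120),(35,255,255),ro[n])[0][0] for n in im}
for n in im: print(n,cen(c[n]),cv2.contourArea(c[n]),cv2.minAreaRect(c[n]))
print("pull",tri(cen(c["scene"]),cen(c["top"])))
# plate
ro={"scene":(325,195,400,275),"top":(160,140,240,215)}
q={}
for n in im:
    cs,m=blob(im[n],(0,0,205),(180,60,255),ro[n]);k=cs[0]
    b=cv2.boxPoints(cv2.minAreaRect(k)); ap=cv2.approxPolyDP(k,4,True)[:,0]
    print(n,cv2.contourArea(k),cen(k),ap.tolist()); q[n]=k
x,e=tri(cen(q["scene"]),cen(q["top"]));print("plate",x,e)
for n in im:
    ap=cv2.approxPolyDP(q[n],4,True)[:,0]
    P=np.array([onz(n,p,x[2]) for p in ap]);print(n,P,[np.linalg.norm(P[i]-P[i-1]) for i in range(len(P))])
E
```

```text
scene [230.2596 188.4175] 47.5 ((230.09617614746094, 188.51922607421875), (10.590271949768066, 6.079599857330322), 11.309932708740234)
top [366.0479 216.8344] 76.5 ((366.5, 216.5), (7.0, 13.0), 90.0)
pull (array([ 0.4814, -0.1953,  0.077 ]), [np.float64(0.0005217419008054923), np.float64(0.0005217419008054826)])
scene 1121.0 [359.6295 228.9045] [[351, 208], [336, 235], [369, 250], [383, 222]]
top 1895.5 [195.1896 174.3622] [[181, 148], [168, 189], [209, 202], [222, 160]]
plate [0.5885 0.223  0.1175] [np.float64(0.0003004563007067184), np.float64(0.000300456300706738)]
scene [[0.5193 0.19   0.1175]
 [0.6211 0.1575 0.1175]
 [0.6546 0.256  0.1175]
 [0.5529 0.2884 0.1175]] [np.float64(0.10404489935175008), np.float64(0.10685515892508797), np.float64(0.10402956955415782), np.float64(0.10674059839605245)]
top [[0.6545 0.259  0.1175]
 [0.5537 0.2897 0.1175]
 [0.5205 0.1892 0.1175]
 [0.6228 0.1578 0.1175]] [np.float64(0.10601726114432879), np.float64(0.10536577168736064), np.float64(0.10583928948903135), np.float64(0.10698231798505298)]
```

```bash
python3 - <<'E'
from h import *
np.set_printoptions(precision=4,suppress=True)
im=cv2.imread("pics/top0.png");b=cv2.resize(im[140:232,310:430],None,fx=6,fy=6,interpolation=cv2.INTER_CUBIC)
f=lambda u,v:((u+.5)/6-.5+310,(v+.5)/6-.5+140)
# hand/crop centres refined by colour masks
h=cv2.cvtColor(b,cv2.COLOR_BGR2HSV)
def near(u,v,r=48):
    lab=cv2.cvtColor(b,cv2.COLOR_BGR2LAB).astype(int);ref=lab[v-5:v+5,u-5:u+5].mean((0,1))
    m=(np.linalg.norm(lab-ref,axis=2)<28).astype(np.uint8)
    k=np.zeros_like(m);k[max(0,v-r):v+r,max(0,u-r):u+r]=1;m&=k
    cs,_=cv2.findContours(m,0,1);c=max(cs,key=cv2.contourArea);return cen(c),cv2.contourArea(c),cv2.boundingRect(c)[2:]
W=[]
for u,v in[(148,236),(281,245),(413,254),(543,263)]:
    c,a,r=near(u,v);p=onz("top",f(*c),0.068);W.append(p);print("cap",c,a,r,p)
V=[]
for u,v in[(137,328),(265,335),(395,344),(524,354)]:
    c,a,r=near(u,v);p=onz("top",f(*c),0.0305);V.append(p);print("chip",c,a,r,p)
for Z in(W,V):
    Z=np.array(Z)[:,:2];ys=np.array([84,28,-28,-84])/1e3
    s=(ys[:,None]*(Z-Z.mean(0))).sum(0)/(ys**2).sum();print(Z.mean(0),s,np.linalg.norm(s),"yaw",np.arctan2(-s[0],s[1]))
E
```

```text
cap [147.5 235.5] 9025.0 (96, 96) [ 0.579  -0.1189  0.068 ]
cap [280.5 244.5] 9025.0 (96, 96) [ 0.5743 -0.1748  0.068 ]
cap [412.9797 252.9972] 2645.5 (60, 60) [ 0.5699 -0.2305  0.068 ]
cap [548.9669 258.7194] 7494.0 (96, 96) [ 0.5666 -0.2878  0.068 ]
chip [137.1573 319.6878] 7536.0 (96, 84) [ 0.5474 -0.1174  0.0305]
chip [265.154  335.5269] 3519.0 (72, 56) [ 0.5396 -0.1728  0.0305]
chip [394.3883 344.4118] 3543.0 (73, 56) [ 0.5349 -0.2288  0.0305]
chip [524.0555 347.3866] 7860.0 (96, 87) [ 0.5327 -0.2851  0.0305]
[ 0.5725 -0.203 ] [0.0743 1.0041] 1.006803846410265 yaw -0.07389303960248546
[ 0.5386 -0.201 ] [0.0867 0.9987] 1.0024230749648642 yaw -0.08659590055558843
```

Pull triangulates to (0.481,-0.195,0.077), consistent with the case at about (0.573,-0.203), yaw about -0.08, and a lid angle of about 0.12. The plate is at (0.588,0.223,~0.1175). Next is a planner that prints tool-frame rows.

```bash
cat > go.py <<'E'
# usage: go.py gx gy gz psi tiltdeg nrows : rows for grasp point
import sys,json
from h import *
def ori(psi,t):
    z=np.array([np.sin(t)*np.cos(psi),np.sin(t)*np.sin(psi),-np.cos(t)]);y=np.array([-np.sin(psi),np.cos(psi),0]);return np.column_stack([np.cross(y,z),y,z])
def state():
    o=ctrl.get_obs();Rm=R.from_rotvec(o["tool_rot"]).as_matrix();p=np.array(o["tool_pos"]);return o,p,Rm,p+.155*Rm[:,2]
def rows(p,R0,g,R1,n):
    rv=R.from_matrix(R0.T@R1).as_rotvec();p1=g-.155*R1[:,2]
    out=[];P=p.copy();Q=R0.copy();g0=p+.155*R0[:,2]
    for i in range(1,n+1):
        Rn=R0@R.from_rotvec(rv*i/n).as_matrix()
        Pn=g0+(g-g0)*i/n-.155*Rn[:,2]
        s=np.round(Q.T@(Pn-P)*100,2);w=np.round(np.degrees(R.from_matrix(Q.T@Rn).as_rotvec()),1)
        out.append([s.tolist(),w.tolist()]);P=P+Q@(s/100);Q=Q@R.from_rotvec(np.radians(w)).as_matrix()
    return out
if __name__=="__main__":
    a=list(map(float,sys.argv[1:7]));o,p,R0,g=state()
    print("t",round(o["t"],2),"grasp",g.round(4),"z",R0[:,2].round(3),"y",R0[:,1].round(3),"q",o["q"].round(2),"F",o["contact_force"].round(2),"open",round(o["opening"],4))
    print(json.dumps(rows(p,R0,np.array(a[:3]),ori(a[3],np.radians(a[4])),int(a[5]))).replace("]], ","]],\n"))
E
python3 go.py 0.50 0.15 0.22 -0.08 0 12; python3 - <<'E'
from h import *
for p in [(350,280),(118,165),(465,148),(530,160),(288,118)]: print(p,onz("top",p,0.1).round(3))
E
```

```text
t 0.1 grasp [0.2086 0.5886 0.2486] z [-0.001 -0.002 -1.   ] y [ 0.334  0.942 -0.002] q [ 1.11  0.05  1.61  0.    1.48 -0.12] F [-0.65  0.64 -0.18] open 0.0854
[[[-3.51, -2.63, 0.24], [-0.0, -0.0, -1.2]],
[[-3.45, -2.71, 0.24], [-0.0, -0.0, -1.3]],
[[-3.39, -2.79, 0.25], [-0.0, -0.0, -1.2]],
[[-3.34, -2.85, 0.24], [-0.0, -0.0, -1.3]],
[[-3.26, -2.94, 0.24], [-0.0, -0.0, -1.2]],
[[-3.21, -2.99, 0.24], [-0.1, -0.0, -1.3]],
[[-3.13, -3.07, 0.24], [0.0, -0.0, -1.2]],
[[-3.07, -3.14, 0.24], [0.0, -0.0, -1.3]],
[[-3.0, -3.21, 0.23], [0.0, -0.0, -1.2]],
[[-2.93, -3.26, 0.24], [0.0, -0.0, -1.3]],
[[-2.86, -3.34, 0.24], [0.0, -0.0, -1.2]],
[[-2.79, -3.39, 0.23], [0.0, -0.0, -1.2]]]
(350, 280) [ 0.329 -0.148  0.1  ]
(118, 165) [0.618 0.422 0.1  ]
(465, 148) [ 0.647 -0.442  0.1  ]
(530, 160) [ 0.615 -0.604  0.1  ]
(288, 118) [ 0.73  -0.004  0.1  ]
```

>>> jog_arm([
  [[-3.5,-2.6,0.2],[0,0,-1.2]],
  [[-3.5,-2.7,0.2],[0,0,-1.2]],
  [[-3.4,-2.8,0.2],[0,0,-1.2]],
  [[-3.3,-2.9,0.2],[0,0,-1.2]],
  [[-3.3,-2.9,0.2],[0,0,-1.2]],
  [[-3.2,-3.0,0.2],[0,0,-1.2]],
  [[-3.1,-3.1,0.2],[0,0,-1.2]],
  [[-3.1,-3.1,0.2],[0,0,-1.2]],
], fingers=0.4, grip_force=30)

```text
t: 0.9
tool_pos: [0.4064, 0.2896, 0.3827]
tool_rot: [-0.243, -3.128, 0.008]
contact_force: [1.4, 0.0, -0.6]
opening: 0.0597
```

```bash
python3 go.py 0.4814 -0.1953 0.17 -0.08 0 14
```

```text
t 0.9 grasp [0.4057 0.2888 0.2277] z [-0.005 -0.005 -1.   ] y [ 0.155  0.988 -0.006] q [ 0.47 -0.24  1.92 -0.    1.47 -0.94] F [ 1.42  0.03 -0.63] open 0.0597
[[[-1.07, -3.34, 0.43], [-0.0, -0.0, -0.3]],
[[-1.05, -3.34, 0.42], [-0.0, -0.0, -0.3]],
[[-1.03, -3.35, 0.43], [-0.1, -0.1, -0.3]],
[[-1.01, -3.35, 0.42], [0.0, 0.0, -0.3]],
[[-1.0, -3.36, 0.43], [-0.0, 0.0, -0.3]],
[[-0.97, -3.36, 0.42], [-0.0, -0.0, -0.3]],
[[-0.96, -3.37, 0.42], [-0.1, -0.0, -0.4]],
[[-0.94, -3.38, 0.42], [0.0, -0.0, -0.3]],
[[-0.92, -3.38, 0.41], [-0.0, -0.1, -0.3]],
[[-0.9, -3.38, 0.42], [-0.0, 0.0, -0.3]],
[[-0.88, -3.39, 0.42], [-0.0, 0.0, -0.3]],
[[-0.87, -3.4, 0.42], [-0.1, -0.0, -0.3]],
[[-0.85, -3.4, 0.41], [0.0, -0.0, -0.3]],
[[-0.83, -3.41, 0.41], [-0.0, -0.0, -0.3]]]
```

>>> jog_arm([
  [[-1.2,-3.7,0.4],[0,0,-0.3]],
  [[-1.2,-3.7,0.4],[0,0,-0.3]],
  [[-1.1,-3.7,0.4],[0,0,-0.3]],
  [[-1.1,-3.7,0.4],[0,0,-0.3]],
  [[-1.1,-3.7,0.4],[0,0,-0.4]],
  [[-1.0,-3.7,0.4],[0,0,-0.4]],
  [[-1.0,-3.7,0.4],[0,0,-0.4]],
  [[-1.0,-3.7,0.4],[0,0,-0.4]],
])

```text
t: 1.7
tool_pos: [0.4525, -0.0289, 0.3482]
tool_rot: [-0.165, -3.131, 0.009]
contact_force: [0.8, -0.6, -0.3]
opening: 0.0597
```

```bash
python3 go.py 0.4814 -0.1953 0.15 -0.08 0 7
```

```text
t 1.7 grasp [ 0.4515 -0.0297  0.1932] z [-0.006 -0.005 -1.   ] y [ 0.105  0.994 -0.006] q [-0.23 -0.34  2.06 -0.01  1.42 -1.69] F [ 0.8  -0.58 -0.34] open 0.0597
[[[-0.66, -2.32, 0.63], [-0.0, -0.0, -0.2]],
[[-0.66, -2.32, 0.62], [-0.1, -0.1, -0.2]],
[[-0.65, -2.32, 0.63], [-0.0, -0.0, -0.2]],
[[-0.63, -2.32, 0.62], [-0.1, -0.1, -0.2]],
[[-0.63, -2.33, 0.62], [-0.0, -0.0, -0.2]],
[[-0.62, -2.33, 0.62], [-0.1, -0.1, -0.2]],
[[-0.62, -2.34, 0.62], [-0.0, -0.0, -0.2]]]
```

>>> jog_arm([
  [[-0.7,-2.5,0.6],[0,0,-0.2]],
  [[-0.7,-2.5,0.6],[0,0,-0.2]],
  [[-0.7,-2.5,0.6],[0,0,-0.2]],
  [[-0.6,-2.5,0.6],[0,0,-0.2]],
  [[-0.6,-2.5,0.6],[0,0,-0.2]],
  [[-0.6,-2.3,0.6],[0,0,-0.2]],
  [[-0.6,-2.0,0.6],[0,0,-0.2]],
])

```text
t: 2.4
tool_pos: [0.4791, -0.2103, 0.3024]
tool_rot: [-0.133, -3.13, 0.006]
contact_force: [0.3, -0.3, 0.2]
opening: 0.0598
```

```bash
python3 go.py 0.4814 -0.1953 0.077 -0.08 0 6
```

```text
t 2.4 grasp [ 0.4777 -0.2109  0.1475] z [-0.009 -0.004 -1.   ] y [ 0.085  0.996 -0.004] q [-0.55 -0.1   1.94 -0.01  1.31 -2.04] F [ 0.35 -0.29  0.22] open 0.0598
[[[-0.03, 0.26, 1.17], [-0.0, -0.1, -0.0]],
[[-0.02, 0.26, 1.18], [-0.1, -0.1, -0.1]],
[[-0.02, 0.25, 1.17], [-0.0, -0.1, -0.0]],
[[-0.03, 0.26, 1.17], [-0.1, -0.0, -0.1]],
[[-0.02, 0.25, 1.18], [-0.0, -0.1, -0.0]],
[[-0.02, 0.25, 1.17], [-0.1, -0.1, -0.1]]]
```

>>> jog_arm([
  [[0,0.8,0.5],[0,-0.3,-0.2]],
  [[0,0.8,1.0],[0,-0.1,0]],
  [[0,0,1.5],[0,0,0]],
  [[0,0,1.5],[0,0,0]],
  [[0,0,1.0],[0,0,0]],
  [[0,0,0],[0,0,0]],
])

```text
t: 3.0
tool_pos: [0.4787, -0.1922, 0.2399]
tool_rot: [-0.127, -3.132, 0.003]
contact_force: [0.3, 0.1, -0.1]
opening: 0.0598
```

```bash
python3 go.py 0.4814 -0.1953 0.077 -0.08 0 3; python3 - <<'E'
from h import *
a=ctrl.get_image("scene")[:,:,::-1];cv2.imwrite("pics/s1.png",cv2.resize(a[100:280,150:310],None,fx=4.5,fy=3.3,interpolation=2))
a=ctrl.get_image("top")[:,:,::-1];cv2.imwrite("pics/t1.png",cv2.resize(a[130:280,290:450],None,fx=4,fy=4,interpolation=2))
E
```

```text
t 3.0 grasp [ 0.4776 -0.1924  0.0849] z [-0.007 -0.001 -1.   ] y [ 0.081  0.997 -0.002] q [-0.53 -0.04  2.   -0.01  1.19 -2.01] F [ 0.26  0.08 -0.12] open 0.0598
[[[-0.1, -0.1, 0.26], [-0.0, -0.1, -0.0]],
[[-0.1, -0.09, 0.27], [-0.1, -0.2, -0.0]],
[[-0.09, -0.1, 0.26], [-0.0, -0.1, -0.1]]]
```

View pics/t1.png

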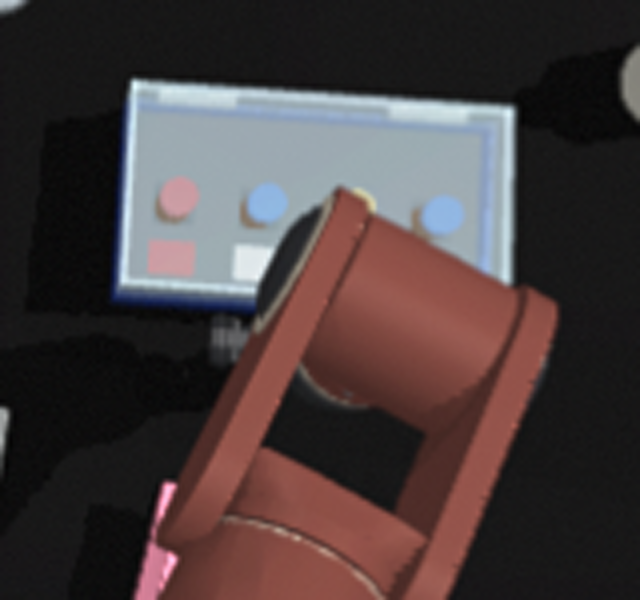

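View pics/s1.png

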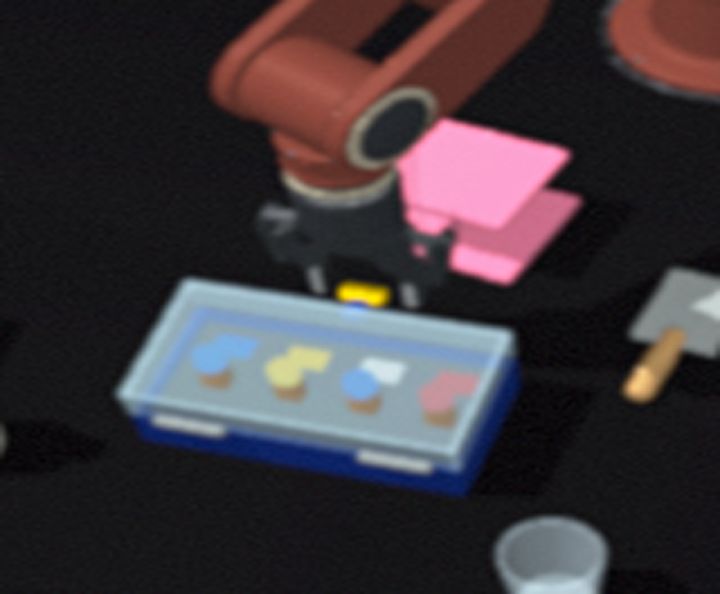

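In the scene crop the fingers straddle the yellow pull at (362,295), with a little asymmetry. Now the last correction and close.

>>> jog_arm([
  [[-0.2,-0.15,0.4],[0,-0.2,0]],
  [[-0.2,-0.15,0.4],[0,-0.2,0]],
  [[0,0,0],[0,0,0]],
])

```text
t: 3.4
tool_pos: [0.4843, -0.1966, 0.2352]
tool_rot: [0.127, 3.132, -0.008]
contact_force: [0.0, 0.1, 0.5]
opening: 0.0596
```

>>> jog_arm([
  [[0,0,0],[0,0,0]],
  [[0,0,0],[0,0,0]],
  [[0,0,0],[0,0,0]],
  [[0,0,0],[0,0,0]],
  [[0,0,0],[0,0,0]],
  [[0,0,0],[0,0,0]],
], fingers=-1, grip_force=30)

```text
t: 4.0
tool_pos: [0.4845, -0.1961, 0.2356]
tool_rot: [0.128, 3.131, -0.005]
contact_force: [0.6, 1.6, 0.7]
opening: 0.0292
```

```bash
cat > arc.py <<'E'
# rows for the lid swing: arc.py a_end n ; keeps grasp offset to pull now
import sys; from go import *
o,p,R0,g=state();psi=-0.08;ex=np.array([np.cos(psi),np.sin(psi),0]);ez=np.array([0,0,1.])
C=np.array([.573,-.2033,0]);H=C+.065*ex+.046*ez
v=g-H;hx,hz=v@ex,v@ez
r=np.hypot(hx,hz);b=np.arctan2(hz,-hx);off=np.arctan2(.012,.158);a0=b-off
print("t",round(o["t"],2),"g",g.round(4),"r",r.round(4),"lid angle est",a0.round(3),"y",(v@np.cross(ez,ex)).round(4),"F",o["contact_force"].round(2),"open",round(o["opening"],4),"q",o["q"].round(2))
a1=float(sys.argv[1]);n=int(sys.argv[2]);P=p.copy();rows_=[];y=v@np.cross(ez,ex)
for i in range(1,n+1):
    b_=b+(a1-a0)*i/n; gn=H+(-r*np.cos(b_))*ex+r*np.sin(b_)*ez+y*np.cross(ez,ex)
    Pn=p+gn-g; s=np.round(R0.T@(Pn-P)*100,2);rows_.append(s.tolist());P=P+R0@(s/100)
print(rows_)
E
python3 arc.py 1.12 24
```

```text
t 4.0 g [ 0.4857 -0.1966  0.0806] r 0.1564 lid angle est 0.147 y -0.0003 F [0.62 1.62 0.67] open 0.0292 q [-0.53 -0.02  1.99  0.    1.17 -2.02]
[[-0.16, -0.0, -0.61], [-0.18, -0.0, -0.61], [-0.21, -0.0, -0.6], [-0.23, -0.0, -0.59], [-0.25, -0.01, -0.58], [-0.28, 0.0, -0.57], [-0.3, 0.0, -0.56], [-0.32, 0.0, -0.54], [-0.35, 0.0, -0.54], [-0.36, 0.0, -0.51], [-0.39, -0.0, -0.51], [-0.41, -0.0, -0.48], [-0.42, -0.0, -0.47], [-0.45, -0.0, -0.45], [-0.46, -0.0, -0.44], [-0.48, -0.0, -0.41], [-0.5, -0.0, -0.39], [-0.51, -0.0, -0.38], [-0.53, -0.0, -0.35], [-0.54, -0.0, -0.33], [-0.55, -0.0, -0.31], [-0.57, -0.0, -0.29], [-0.57, -0.0, -0.26], [-0.59, -0.0, -0.24]]
```

```bash
cat > arc.py <<'E'
import sys; from go import *
from scipy.optimize import minimize_scalar
o,p,R0,g=state();psi=-0.08;ex=np.array([np.cos(psi),np.sin(psi),0]);ez=np.array([0,0,1.]);ey=np.cross(ez,ex)
C=np.array([.573,-.2033,0]);H=C+.065*ex+.046*ez
off=np.array(eval(sys.argv[3])) if len(sys.argv)>3 else np.array([.0028,0,.0038])
Pu=lambda a:H+(-.158*np.cos(a)+.012*np.sin(a))*ex+(.158*np.sin(a)+.012*np.cos(a))*ez
G=lambda a:Pu(a)+off
a0=minimize_scalar(lambda a:((g-G(a))**2).sum(),bounds=(-.1,1.3),method="bounded").x
d=g-G(a0)
print("t",round(o["t"],2),"g",g.round(4),"lid",a0.round(3),"dev",(d@ex*1e3).round(1),(d@ey*1e3).round(1),(d@ez*1e3).round(1),"F",o["contact_force"].round(2),"open",round(o["opening"],4),"q",o["q"].round(2))
a1=float(sys.argv[1]);n=int(sys.argv[2]);P=p.copy();rows_=[]
for i in range(1,n+1):
    Pn=p+G(a0+(a1-a0)*i/n)-g; s=np.round(R0.T@(Pn-P)*100,2);rows_.append(s.tolist());P=P+R0@(s/100)
print(rows_)
E
python3 arc.py 0.45 8
```

```text
t 4.0 g [ 0.4857 -0.1966  0.0806] lid 0.12 dev 0.1 -0.6 -0.0 F [0.62 1.62 0.67] open 0.0292 q [-0.53 -0.02  1.99  0.    1.17 -2.02]
[[-0.14, 0.06, -0.64], [-0.17, -0.01, -0.63], [-0.2, 0.0, -0.62], [-0.22, 0.0, -0.62], [-0.25, 0.0, -0.6], [-0.27, -0.0, -0.59], [-0.3, -0.0, -0.59], [-0.32, -0.0, -0.57]]
```

>>> jog_arm([
  [[-0.1,0,-0.6],[0,0,0]],
  [[-0.2,0,-0.6],[0,0,0]],
  [[-0.2,0,-0.6],[0,0,0]],
  [[-0.2,0,-0.6],[0,0,0]],
  [[-0.3,0,-0.6],[0,0,0]],
  [[-0.3,0,-0.6],[0,0,0]],
  [[-0.3,0,-0.6],[0,0,0]],
  [[-0.3,0,-0.6],[0,0,0]],
])

```text
t: 4.8
tool_pos: [0.5033, -0.1977, 0.285]
tool_rot: [0.129, 3.136, -0.004]
contact_force: [2.8, -0.6, -6.1]
opening: 0.0293
```

```bash
python3 arc.py 0.8 8
```

```text
t 4.8 g [ 0.5038 -0.1981  0.13  ] lid 0.453 dev -0.4 -0.6 0.2 F [ 2.76 -0.57 -6.08] open 0.0293 q [-0.51 -0.04  1.92 -0.    1.26 -2.  ]
[[-0.4, 0.06, -0.56], [-0.39, 0.0, -0.57], [-0.41, 0.0, -0.55], [-0.43, -0.0, -0.53], [-0.46, -0.0, -0.52], [-0.48, -0.0, -0.49], [-0.5, -0.0, -0.47], [-0.52, -0.0, -0.45]]
```

Lid is rising well.

>>> jog_arm([
  [[-0.4,0,-0.6],[0,0,0]],
  [[-0.4,0,-0.6],[0,0,0]],
  [[-0.4,0,-0.5],[0,0,0]],
  [[-0.4,0,-0.5],[0,0,0]],
  [[-0.5,0,-0.5],[0,0,0]],
  [[-0.5,0,-0.5],[0,0,0]],
  [[-0.5,0,-0.5],[0,0,0]],
  [[-0.5,0,-0.4],[0,0,0]],
])

```text
t: 5.6
tool_pos: [0.5417, -0.2009, 0.3293]
tool_rot: [-0.129, -3.138, 0.005]
contact_force: [-1.4, -0.9, -2.9]
opening: 0.0293
```

```bash
python3 arc.py 1.12 8
```

```text
t 5.6 g [ 0.5416 -0.2014  0.1743] lid 0.822 dev -0.5 -0.8 0.6 F [-1.36 -0.91 -2.95] open 0.0293 q [-0.48 -0.    1.8  -0.    1.35 -1.97]
[[-0.51, 0.08, -0.3], [-0.49, 0.0, -0.34], [-0.49, 0.0, -0.33], [-0.5, 0.0, -0.3], [-0.52, 0.0, -0.29], [-0.53, 0.0, -0.26], [-0.53, 0.0, -0.25], [-0.55, 0.0, -0.23]]
```

>>> jog_arm([
  [[-0.5,0,-0.3],[0,0,0]],
  [[-0.5,0,-0.3],[0,0,0]],
  [[-0.5,0,-0.3],[0,0,0]],
  [[-0.5,0,-0.3],[0,0,0]],
  [[-0.5,0,-0.3],[0,0,0]],
  [[-0.5,0,-0.3],[0,0,0]],
  [[-0.5,0,-0.2],[0,0,0]],
  [[-0.5,0,-0.2],[0,0,0]],
])

```text
t: 6.4
tool_pos: [0.585, -0.2046, 0.3537]
tool_rot: [-0.128, -3.136, 0.005]
contact_force: [-2.6, -0.8, -2.3]
opening: 0.0291
```

```bash
python3 arc.py 1.14 2
```

```text
t 6.4 g [ 0.5845 -0.2051  0.1987] lid 1.134 dev -0.2 -1.1 0.6 F [-2.56 -0.83 -2.34] open 0.0291 q [-0.46  0.08  1.67 -0.    1.39 -1.94]
[[-0.06, 0.11, 0.04], [-0.05, 0.0, -0.01]]
```

>>> jog_arm([
  [[0,0,0],[0,0,0]],
  [[0,0,0],[0,0,0]],
  [[0,0,0],[0,0,0]],
  [[0,0,-1],[0,0,0]],
  [[0,0,-2],[0,0,0]],
  [[0,0,-2],[0,0,0]],
], fingers=0.3)

```text
t: 7.0
tool_pos: [0.5861, -0.204, 0.4063]
tool_rot: [0.128, 3.137, -0.003]
contact_force: [0.2, 0.7, 0.1]
opening: 0.0556
```

```bash
python3 go.py 0.46 -0.166 0.24 -0.08 40 8;
```

```text
t 7.0 grasp [ 0.5863 -0.2044  0.2513] z [ 0.001 -0.002 -1.   ] y [ 0.081  0.997 -0.002] q [-0.45  0.04  1.62 -0.    1.48 -1.94] F [0.16 0.68 0.12] open 0.0556
[[[2.96, 0.34, 0.2], [-0.0, -5.0, -0.0]],
[[2.97, 0.35, 0.05], [-0.0, -5.0, -0.0]],
[[2.96, 0.34, -0.09], [-0.1, -5.0, -0.0]],
[[2.94, 0.35, -0.22], [0.0, -5.0, -0.0]],
[[2.91, 0.34, -0.37], [0.0, -4.9, -0.0]],
[[2.87, 0.35, -0.49], [-0.0, -5.0, -0.0]],
[[2.82, 0.34, -0.63], [-0.0, -5.0, -0.0]],
[[2.75, 0.35, -0.75], [-0.1, -5.0, -0.0]]]
```

>>> jog_arm([
  [[3,0.3,0],[0,0,0]],
  [[3,0.4,0],[0,-5,0]],
  [[3,0.3,-0.1],[0,-5,0]],
  [[3,0.4,-0.2],[0,-5,0]],
  [[3,0.3,-0.3],[0,-5,0]],
  [[3,0.4,-0.4],[0,-5,0]],
  [[2,0.3,-0.4],[0,-5,0]],
  [[1,0.2,-0.4],[0,-5,0]],
])

```text
t: 7.8
tool_pos: [0.3756, -0.1599, 0.3934]
tool_rot: [0.092, 2.482, -0.051]
contact_force: [-0.3, 0.1, -0.3]
opening: 0.0557
```

```bash
python3 go.py 0.46 -0.166 0.20 -0.08 40 4; python3 - <<'E'
from h import *
a=ctrl.get_image("scene")[:,:,::-1];cv2.imwrite("pics/s2.png",cv2.resize(a[80:280,150:310],None,fx=4,fy=3,interpolation=2));cv2.imwrite("pics/s2f.png",a)
a=ctrl.get_image("top")[:,:,::-1];cv2.imwrite("pics/t2.png",cv2.resize(a[130:280,290:450],None,fx=4,fy=4,interpolation=2));cv2.imwrite("pics/t2f.png",a)
E
```

```text
t 7.8 grasp [ 0.47   -0.1691  0.2709] z [ 0.609 -0.059 -0.791] y [ 0.079  0.997 -0.014] q [-0.67 -0.69  2.25  0.4   1.04 -2.28] F [-0.33  0.13 -0.26] open 0.0557
[[[1.44, 0.04, 1.25], [-0.1, -0.6, 0.1]],
[[1.45, 0.04, 1.23], [-0.2, -0.5, 0.2]],
[[1.46, 0.03, 1.22], [-0.1, -0.6, 0.1]],
[[1.48, 0.02, 1.2], [-0.2, -0.6, 0.1]]]
```

View pics/s2.png

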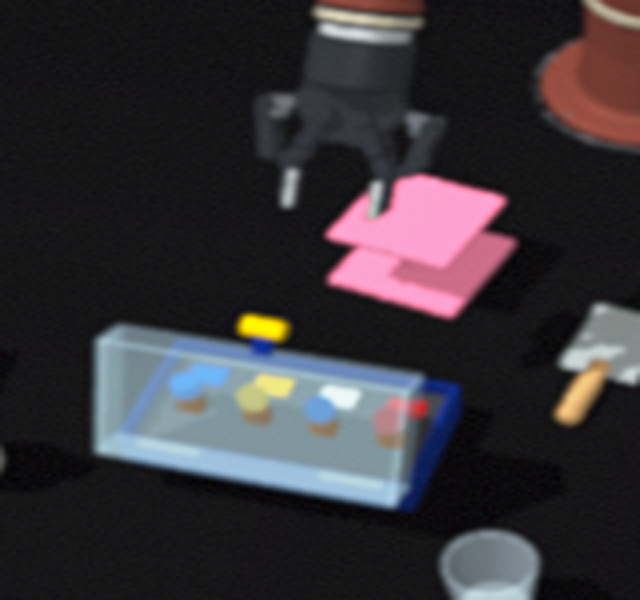

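View pics/t2.png

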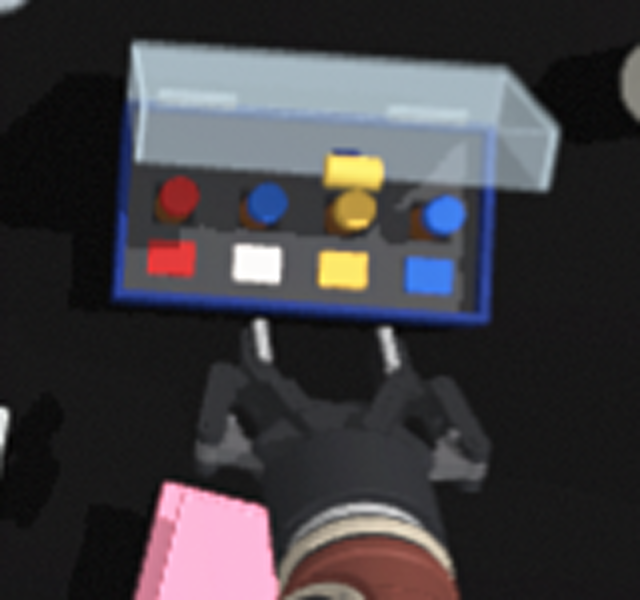

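Lid stands open. The caps and chips are now clear: the blue cap at crop (267,203) sits behind the white chip at (257,264). Next I refine that cap from both views and check the pink stand's height for clearance.

```bash
python3 - <<'E'
from h import *
np.set_printoptions(precision=4,suppress=True)
t=cv2.imread("pics/t2f.png");s=cv2.imread("pics/s2f.png")
cs,m=blob(t,(100,150,70),(125,255,255),(345,170,370,192))
for c in cs[:2]: print("cap top",cen(c),cv2.contourArea(c),onz("top",cen(c),.068))
cs,m=blob(s,(98,90,100),(125,255,255),(222,205,238,226))
for c in cs[:3]: print("cap scene",cen(c),cv2.contourArea(c),cv2.boundingRect(c),onz("scene",cen(c),.066))
for n,X in(("top",[.5752,-.1754,.068]),("scene",[.5752,-.1754,.068])): print(n,proj(n,X))
im={n:cv2.imread(f"pics/{n}0.png") for n in("scene","top")}
a=blob(im["scene"],(160,60,180),(178,255,255))[0][0];b=blob(im["top"],(160,60,180),(178,255,255))[0][0]
x,e=tri(cen(a),cen(b));print("pink",cen(a),cen(b),x,e)
E
```

```text
cap top [356.4255 180.393 ] 61.5 [ 0.5742 -0.175   0.068 ]
cap scene [229.3846 215.9359] 39.0 (226, 212, 8, 9) [ 0.5776 -0.1756  0.066 ]
cap scene [nan nan] 0.0 (236, 205, 2, 1) [nan nan nan]
top [356.5603 179.9906]
scene [229.5588 214.939 ]
pink [254.1628 160.0904] [349.6555 279.3958] [ 0.325  -0.1547  0.0427] [np.float64(0.00011342001515010907), np.float64(0.00011342001515012647)]h.py:28: RuntimeWarning: invalid value encountered in divide
  m=cv2.moments(c);return np.array([m["m10"],m["m01"]])/m["m00"]
```

>>> jog_arm([
  [[1.5,0,1],[0,-0.6,0]],
  [[2,0,2],[0,-0.6,0]],
  [[2,0,3],[0,-0.6,0]],
  [[1.5,0,2.5],[0,-0.6,0]],
  [[0.5,0,1],[0,0,0]],
  [[0,0,0],[0,0,0]],
], fingers=-0.05)

```text
t: 8.5
tool_pos: [0.3798, -0.1638, 0.2783]
tool_rot: [0.086, 2.439, -0.062]
contact_force: [-0.6, 0.7, 0.1]
opening: 0.0408
```

```bash
python3 go.py 0.5085 -0.1699 0.1358 -0.08 40 4
```

```text
t 8.5 grasp [ 0.4794 -0.1742  0.16  ] z [ 0.642 -0.067 -0.763] y [ 0.078  0.997 -0.022] q [-0.68 -0.57  2.38  0.52  0.78 -2.45] F [-0.61  0.68  0.13] open 0.0408
[[[-0.18, 0.12, 0.92], [-0.2, 0.1, 0.2]],
[[-0.17, 0.11, 0.92], [-0.2, 0.0, 0.2]],
[[-0.18, 0.11, 0.93], [-0.3, 0.1, 0.3]],
[[-0.17, 0.11, 0.92], [-0.2, 0.0, 0.2]]]
```

>>> jog_arm([
  [[-0.2,0.15,0.9],[-0.3,0,0.3]],
  [[-0.2,0.15,1],[-0.3,0,0.3]],
  [[-0.2,0.15,1],[-0.3,0,0.3]],
  [[-0.2,0.1,0.8],[-0.2,0,0.2]],
  [[0,0,0],[0,0,0]],
])

```text
t: 9.0
tool_pos: [0.416, -0.1633, 0.2651]
tool_rot: [0.095, 2.43, -0.035]
contact_force: [0.2, 0.1, -0.0]
opening: 0.0407
```

```bash
python3 go.py 0.5745 -0.1752 0.057 -0.08 40 9
```

```text
t 9.0 grasp [ 0.5167 -0.1711  0.1475] z [ 0.65  -0.051 -0.758] y [0.078 0.997 0.   ] q [-0.62 -0.42  2.31  0.55  0.7  -2.44] F [ 0.19  0.07 -0.02] open 0.0407
[[[0.15, 0.01, 1.18], [0.0, 0.1, 0.0]],
[[0.14, 0.0, 1.19], [0.0, 0.1, 0.0]],
[[0.15, 0.01, 1.18], [0.0, 0.0, 0.0]],
[[0.14, 0.01, 1.18], [0.0, 0.1, 0.0]],
[[0.14, 0.01, 1.18], [0.0, 0.1, 0.0]],
[[0.14, 0.0, 1.19], [0.1, 0.1, 0.0]],
[[0.13, 0.01, 1.18], [-0.0, 0.0, 0.1]],
[[0.14, 0.01, 1.19], [-0.0, 0.1, -0.0]],
[[0.14, 0.01, 1.18], [-0.0, 0.1, -0.0]]]
```

>>> jog_arm([
  [[0.3,0,0.8],[0,0,0]],
  [[0.3,0,1.1],[0,0,0]],
  [[0.2,0,1.2],[0,0,0]],
  [[0.1,0,1.2],[0,0,0]],
  [[0,0,1.2],[0,0,0]],
  [[0,0,0.6],[0,0,0]],
  [[0,0,0],[0,0,0]],
])

```text
t: 9.7
tool_pos: [0.4532, -0.1683, 0.2182]
tool_rot: [0.091, 2.421, -0.043]
contact_force: [0.5, -0.1, 1.1]
opening: 0.0407
```

```bash
python3 go.py 0.5745 -0.1752 0.057 -0.08 40 4; python3 - <<'E'
from h import *
a=ctrl.get_image("scene")[:,:,::-1];a=cv2.resize(a[150:260,170:290],None,fx=5,fy=5,interpolation=2)
b=ctrl.get_image("top")[:,:,::-1];b=cv2.resize(b[130:240,310:430],None,fx=5,fy=5,interpolation=2)
cv2.imwrite("pics/s3.png",a);cv2.imwrite("pics/t3.png",b)
E
```

```text
t 9.7 grasp [ 0.555  -0.1769  0.1017] z [ 0.657 -0.056 -0.752] y [ 0.077  0.997 -0.007] q [-0.58 -0.22  2.25  0.64  0.55 -2.54] F [ 0.54 -0.06  1.11] open 0.0407
[[[0.29, 0.08, 1.16], [-0.0, 0.3, 0.1]],
[[0.28, 0.07, 1.16], [-0.1, 0.3, 0.1]],
[[0.28, 0.07, 1.16], [-0.0, 0.3, 0.1]],
[[0.27, 0.07, 1.16], [-0.1, 0.3, 0.1]]]
```

View pics/s3.png

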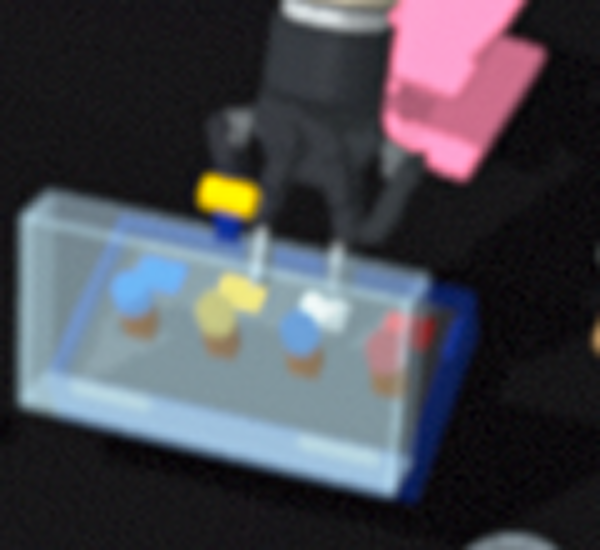

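View pics/t3.png

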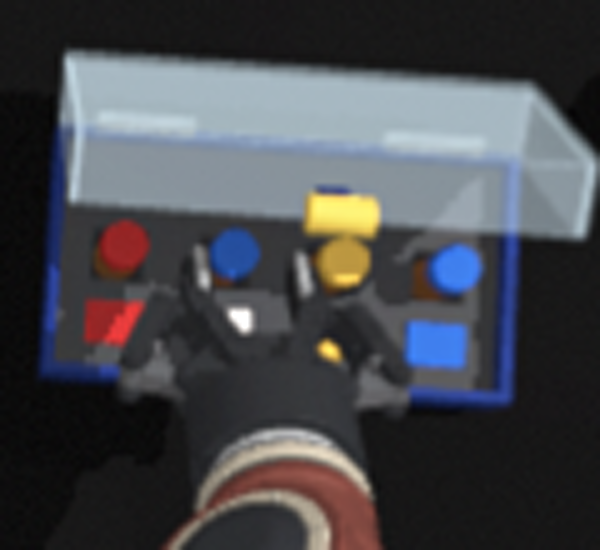

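Fingers straddle the blue cap behind the white chip (top crop 236,253). The midline is slightly to -y, so I shift about 2–3 mm and reduce the tilt slightly to keep the wrist away from its limit.

```bash
python3 go.py 0.5745 -0.1752 0.057 -0.08 37 5
```

```text
t 9.8 grasp [ 0.555  -0.1771  0.1024] z [ 0.658 -0.057 -0.751] y [ 0.077  0.997 -0.007] q [-0.58 -0.23  2.25  0.64  0.55 -2.53] F [ 0.24  0.14 -0.27] open 0.0401
[[[0.08, 0.06, 0.94], [-0.0, 0.9, 0.1]],
[[0.06, 0.06, 0.94], [-0.1, 0.8, 0.0]],
[[0.04, 0.06, 0.95], [-0.0, 0.9, 0.1]],
[[0.04, 0.06, 0.95], [-0.1, 0.8, 0.1]],
[[0.02, 0.06, 0.96], [-0.0, 0.9, 0.1]]]
```

>>> jog_arm([
  [[0.1,0.15,0.3],[0,0.8,0.1]],
  [[0.1,0.15,0.8],[0,0.8,0.1]],
  [[0.1,0.05,0.9],[0,0.8,0]],
  [[0.1,0,0.9],[0,0.8,0]],
  [[0,0,0.5],[0,0.8,0]],
  [[0,0,0],[0,0,0]],
])

```text
t: 10.4
tool_pos: [0.4734, -0.1664, 0.1892]
tool_rot: [0.098, 2.493, -0.042]
contact_force: [-0.1, -0.3, -0.4]
opening: 0.0401
```

```bash
python3 go.py 0.5745 -0.1752 0.057 -0.08 37 3
```

```text
t 10.4 grasp [ 0.5665 -0.1747  0.0655] z [ 0.601 -0.054 -0.798] y [ 0.081  0.997 -0.006] q [-0.54 -0.11  2.2   0.56  0.52 -2.45] F [-0.09 -0.34 -0.36] open 0.0401
[[[-0.05, -0.02, 0.39], [-0.1, 0.0, 0.1]],
[[-0.05, -0.02, 0.39], [-0.1, 0.1, 0.0]],
[[-0.05, -0.02, 0.39], [-0.1, -0.0, 0.1]]]
```

>>> jog_arm([
  [[-0.1,0,0.4],[0,0,0.1]],
  [[-0.1,0,0.5],[0,0,0.1]],
  [[-0.05,0,0.3],[0,0,0]],
  [[0,0,0],[0,0,0]],
])

```text
t: 10.8
tool_pos: [0.4835, -0.1673, 0.1805]
tool_rot: [0.103, 2.492, -0.04]
contact_force: [-0.7, 0.1, -0.1]
opening: 0.0405
```

```bash
python3 go.py 0.5745 -0.1752 0.056 -0.08 37 1; python3 - <<'E'
from h import *
a=ctrl.get_image("scene")[:,:,::-1];a=cv2.resize(a[150:260,170:290],None,fx=5,fy=5,interpolation=2)
b=ctrl.get_image("top")[:,:,::-1];b=cv2.resize(b[130:240,310:430],None,fx=5,fy=5,interpolation=2)
cv2.imwrite("pics/s4.png",a);cv2.imwrite("pics/t4.png",b)
E
```

```text
t 10.8 grasp [ 0.5766 -0.1756  0.0569] z [ 0.601 -0.054 -0.797] y [ 0.084  0.996 -0.004] q [-0.53 -0.07  2.18  0.58  0.5  -2.46] F [-0.67  0.07 -0.09] open 0.0405
[[[0.2, -0.06, -0.06], [-0.3, 0.1, -0.0]]]
```

View pics/s4.png

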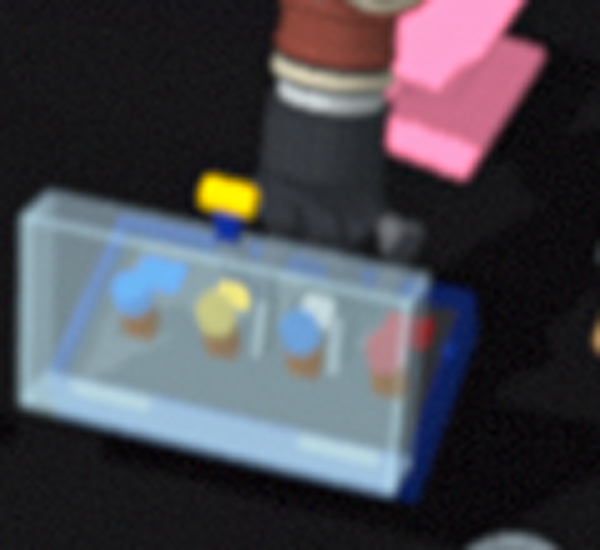

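View pics/t4.png

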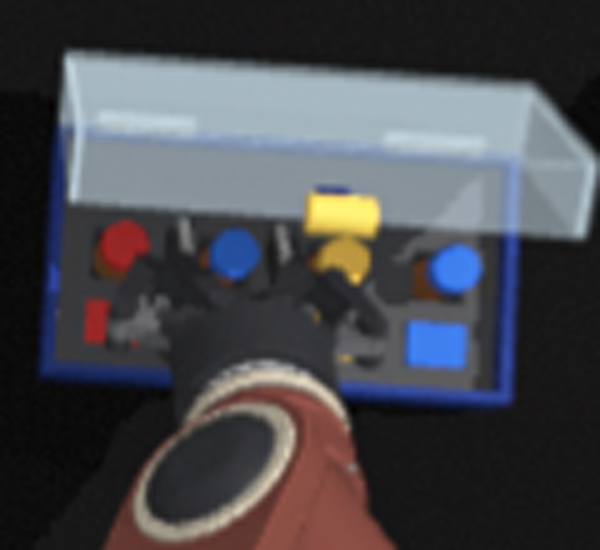

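The pads flank the blue cap symmetrically: top crop 187 and 283 around 235, scene 260 and 335 around 300. Closing.

>>> jog_arm([
  [[0,0,0],[0,0,0]],
  [[0,0,0],[0,0,0]],
  [[0,0,0],[0,0,0]],
  [[0,0,0],[0,0,0]],
  [[0,0,0],[0,0,0]],
], fingers=-1, grip_force=30)

```text
t: 11.4
tool_pos: [0.4831, -0.1673, 0.1811]
tool_rot: [0.103, 2.492, -0.041]
contact_force: [0.0, 0.0, -0.8]
opening: 0.023
```

```bash
python3 go.py 0.571 -0.1750 0.105 -0.08 37 6
```

```text
t 11.4 grasp [ 0.5763 -0.1757  0.0575] z [ 0.601 -0.054 -0.797] y [ 0.084  0.996 -0.004] q [-0.53 -0.07  2.18  0.58  0.5  -2.46] F [ 0.03  0.03 -0.78] open 0.023
[[[-0.41, -0.01, -0.68], [-0.1, 0.0, -0.0]],
[[-0.42, -0.02, -0.69], [-0.0, 0.0, -0.0]],
[[-0.41, -0.01, -0.68], [-0.1, 0.1, -0.0]],
[[-0.41, -0.01, -0.69], [-0.0, -0.0, -0.0]],
[[-0.42, -0.02, -0.68], [-0.1, 0.0, -0.0]],
[[-0.41, -0.01, -0.69], [-0.0, 0.0, -0.0]]]
```

>>> jog_arm([
  [[-0.18,0,-0.24],[0,0,0]],
  [[-0.36,0,-0.48],[0,0,0]],
  [[-0.36,0,-0.48],[0,0,0]],
  [[-0.36,0,-0.48],[0,0,0]],
  [[-0.36,0,-0.48],[0,0,0]],
  [[-0.36,0,-0.52],[0,0,0]],
])

```text
t: 12.0
tool_pos: [0.4824, -0.167, 0.2167]
tool_rot: [0.103, 2.493, -0.04]
contact_force: [-0.1, 0.4, -0.7]
opening: 0.0231
```

```bash
python3 go.py 0.55 -0.1735 0.112 -0.08 37 5
```

```text
t 12.0 grasp [ 0.5755 -0.1753  0.093 ] z [ 0.601 -0.054 -0.798] y [ 0.084  0.996 -0.004] q [-0.53 -0.14  2.18  0.51  0.57 -2.38] F [-0.06  0.4  -0.7 ] open 0.0231
[[[0.17, -0.03, -0.61], [-0.1, 0.0, -0.0]],
[[0.18, -0.02, -0.61], [-0.0, 0.0, -0.0]],
[[0.17, -0.03, -0.61], [-0.1, 0.1, -0.0]],
[[0.18, -0.02, -0.61], [-0.1, -0.0, -0.0]],
[[0.17, -0.02, -0.62], [-0.0, -0.0, -0.0]]]
```

>>> jog_arm([
  [[0.1,0,-0.6],[0,0,0]],
  [[0,0,-1.5],[0,0,0]],
  [[0,0,-2],[0,0,0]],
  [[0,0,-2.5],[0,0,0]],
  [[-0.5,0,-2.5],[0,0,0]],
  [[-1,0,-2],[0,0,0]],
])

```text
t: 12.6
tool_pos: [0.423, -0.1607, 0.315]
tool_rot: [0.103, 2.499, -0.037]
contact_force: [-0.0, 0.1, -0.9]
opening: 0.023
```

```bash
python3 go.py 0.588 0.223 0.21 0.36 37 16;python3 - <<'E'
from h import *
a=ctrl.get_image("scene")[:,:,::-1];a=cv2.resize(a[120:260,170:290],None,fx=5,fy=4,interpolation=2)
b=ctrl.get_image("top")[:,:,::-1];b=cv2.resize(b[130:240,310:430],None,fx=5,fy=5,interpolation=2)
cv2.imwrite("pics/s5.png",a);cv2.imwrite("pics/t5.png",b)
E
```

```text
t 12.6 grasp [ 0.5154 -0.1686  0.1907] z [ 0.596 -0.051 -0.802] y [ 0.083  0.997 -0.002] q [-0.6  -0.47  2.25  0.41  0.83 -2.28] F [-0.04  0.07 -0.9 ] open 0.023
[[[-0.27, 2.22, 0.05], [-1.0, -0.0, -1.3]],
[[-0.33, 2.21, 0.1], [-0.9, -0.0, -1.2]],
[[-0.38, 2.2, 0.13], [-1.0, -0.1, -1.3]],
[[-0.43, 2.19, 0.18], [-0.9, 0.0, -1.3]],
[[-0.5, 2.17, 0.21], [-1.0, 0.0, -1.2]],
[[-0.54, 2.16, 0.26], [-0.9, -0.0, -1.3]],
[[-0.59, 2.15, 0.29], [-1.0, -0.0, -1.3]],
[[-0.65, 2.12, 0.34], [-0.9, -0.1, -1.2]],
[[-0.7, 2.1, 0.38], [-1.0, 0.0, -1.3]],
[[-0.75, 2.08, 0.41], [-1.0, 0.0, -1.3]],
[[-0.81, 2.06, 0.46], [-0.9, -0.0, -1.2]],
[[-0.85, 2.03, 0.49], [-1.0, -0.0, -1.3]],
[[-0.91, 2.0, 0.53], [-0.9, -0.0, -1.3]],
[[-0.95, 1.97, 0.57], [-1.0, -0.1, -1.2]],
[[-1.01, 1.94, 0.61], [-0.9, 0.0, -1.3]],
[[-1.05, 1.91, 0.64], [-1.0, -0.0, -1.3]]]
```

View pics/s5.png

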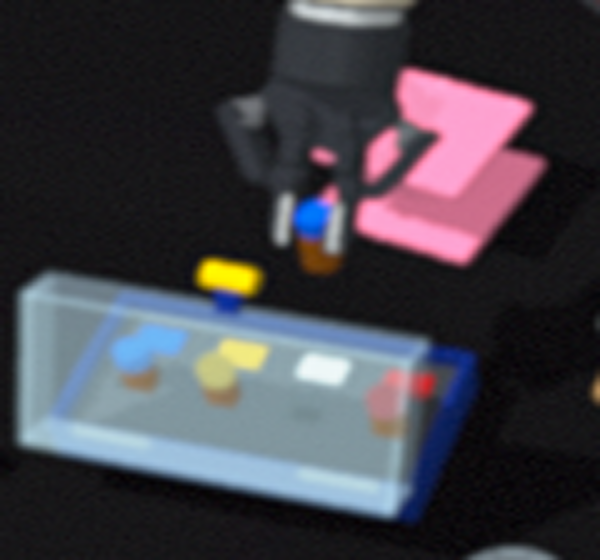

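View pics/t5.png

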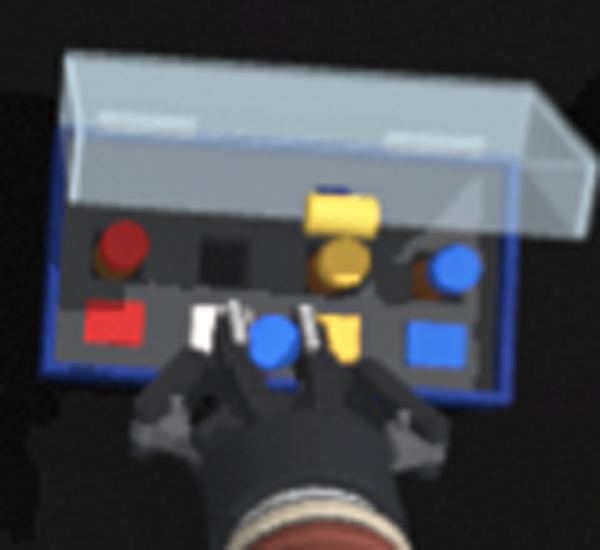

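The vial hangs upright between the pads (scene crop 315,235). The white-chip well is empty and the others are seated. Carrying it over.

>>> jog_arm([
  [[-0.3,1.2,0],[-0.5,0,-0.6]],
  [[-0.3,2.2,0],[-1,0,-1.3]],
  [[-0.4,2.2,0.1],[-1,0,-1.3]],
  [[-0.4,2.2,0.2],[-1,0,-1.3]],
  [[-0.5,2.2,0.2],[-1,0,-1.2]],
  [[-0.5,2.2,0.3],[-1,0,-1.3]],
  [[-0.6,2.2,0.3],[-1,0,-1.3]],
  [[-0.6,2.1,0.3],[-1,0,-1.3]],
])

```text
t: 13.5
tool_pos: [0.4591, 0.0141, 0.3169]
tool_rot: [-0.172, 2.506, 0.067]
contact_force: [0.2, 0.5, -1.4]
opening: 0.0232
```

```bash
python3 go.py 0.588 0.223 0.21 0.36 37 9
```

```text
t 13.5 grasp [0.5495 0.0278 0.1917] z [ 0.583  0.088 -0.808] y [-0.139  0.99   0.008] q [-0.18 -0.45  2.23  0.27  0.78 -2.02] F [ 0.19  0.51 -1.4 ] open 0.0232
[[[-0.67, 1.87, 0.28], [-0.8, -0.1, -1.2]],
[[-0.72, 1.86, 0.31], [-0.8, -0.1, -1.1]],
[[-0.76, 1.83, 0.34], [-0.8, -0.1, -1.2]],
[[-0.79, 1.82, 0.36], [-0.8, -0.1, -1.1]],
[[-0.84, 1.79, 0.4], [-0.8, -0.1, -1.2]],
[[-0.88, 1.77, 0.43], [-0.8, -0.0, -1.1]],
[[-0.91, 1.75, 0.45], [-0.8, -0.1, -1.2]],
[[-0.96, 1.71, 0.49], [-0.8, -0.1, -1.2]],
[[-0.99, 1.69, 0.51], [-0.8, -0.1, -1.1]]]
```

>>> jog_arm([
  [[-0.7,2.1,0.3],[-0.9,-0.1,-1.3]],
  [[-0.8,2.1,0.3],[-0.9,-0.1,-1.3]],
  [[-0.9,2,0.3],[-0.9,-0.1,-1.3]],
  [[-0.9,2,0.4],[-0.9,-0.1,-1.3]],
  [[-0.9,2,0.4],[-0.9,-0.1,-1.3]],
  [[-1,1.9,0.4],[-0.8,-0.1,-1.3]],
  [[-1,1.4,0.4],[-0.6,-0.1,-1]],
  [[-0.5,0.6,0.2],[-0.3,0,-0.5]],
])

```text
t: 14.3
tool_pos: [0.4913, 0.1837, 0.3192]
tool_rot: [-0.446, 2.491, 0.154]
contact_force: [-0.4, -1.4, -0.6]
opening: 0.023
```

```bash
python3 go.py 0.588 0.223 0.18 0.36 37 5
```

```text
t 14.3 grasp [0.5751 0.2162 0.1928] z [ 0.54   0.209 -0.815] y [-0.35   0.937  0.008] q [ 0.2  -0.26  2.08  0.15  0.71 -1.81] F [-0.41 -1.43 -0.62] open 0.023
[[[-0.0, 0.05, 0.38], [0.1, -0.3, -0.1]],
[[0.0, 0.05, 0.38], [0.0, -0.3, -0.1]],
[[0.0, 0.06, 0.37], [0.1, -0.4, -0.0]],
[[0.01, 0.05, 0.38], [0.0, -0.3, -0.1]],
[[0.01, 0.05, 0.38], [0.1, -0.3, -0.1]]]
```

>>> jog_arm([
  [[0,0.1,0.5],[0,-0.5,-0.1]],
  [[0,0.1,0.5],[0,-0.5,-0.1]],
  [[0,0.05,0.4],[0,-0.4,0]],
  [[0,0,0],[0,0,0]],
  [[0,0,0],[0,0,0]],
])

```text
t: 14.8
tool_pos: [0.4974, 0.1895, 0.3024]
tool_rot: [-0.448, 2.471, 0.158]
contact_force: [-0.4, -0.2, 0.2]
opening: 0.0234
```

```bash
python3 go.py 0.588 0.223 0.17 0.36 37 5;python3 - <<'E'
from h import *
a=ctrl.get_image("scene")[:,:,::-1];cv2.imwrite("pics/s6f.png",a);a=cv2.resize(a[160:280,310:410],None,fx=5,fy=5,interpolation=2)
b=ctrl.get_image("top")[:,:,::-1];cv2.imwrite("pics/t6f.png",b);b=cv2.resize(b[130:240,150:250],None,fx=5,fy=5,interpolation=2)
cv2.imwrite("pics/s6.png",a);cv2.imwrite("pics/t6.png",b)
E
```

```text
t 14.8 grasp [0.5834 0.2229 0.1778] z [ 0.554  0.215 -0.804] y [-0.353  0.936  0.007] q [ 0.2  -0.22  2.08  0.16  0.66 -1.82] F [-0.45 -0.16  0.19] open 0.0234
[[[0.05, -0.01, 0.18], [0.1, -0.1, -0.0]],
[[0.05, -0.01, 0.18], [0.0, -0.1, -0.1]],
[[0.05, -0.02, 0.17], [0.1, -0.1, -0.0]],
[[0.05, -0.01, 0.18], [0.1, -0.1, -0.1]],
[[0.05, -0.01, 0.18], [0.1, -0.1, 0.0]]]
```

View pics/s6.png

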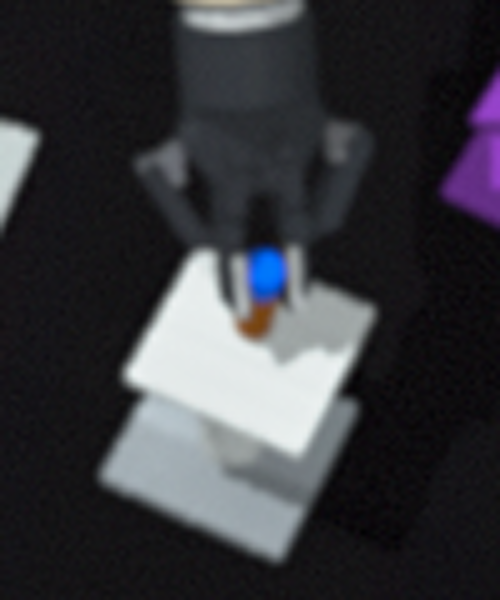

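View pics/t6.png

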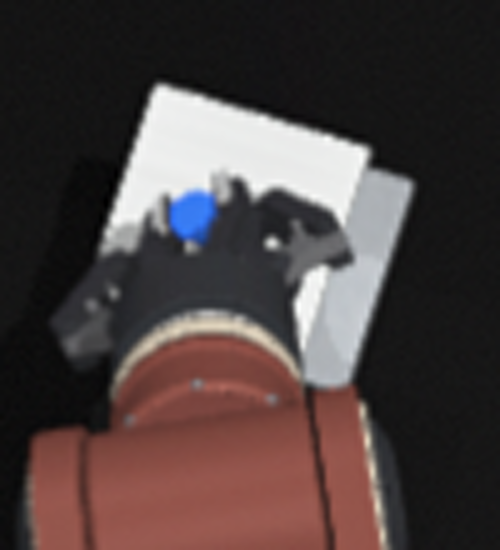

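The vial is over the plate, left of its middle. I check its tilt by comparing the axis projections.

```bash
python3 - <<'E'
from h import *
np.set_printoptions(precision=4,suppress=True)
s=cv2.imread("pics/s6f.png");t=cv2.imread("pics/t6f.png")
c=blob(s,(100,180,120),(120,255,255),(345,200,385,235))[0][0];d=blob(t,(100,150,120),(120,255,255),(170,155,210,190))[0][0]
b=blob(s,(5,120,60),(22,255,255),(345,212,385,240))[0][0]
print("cap s",cen(c),cv2.boundingRect(c),"cap t",cen(d),"body",cen(b),cv2.boundingRect(b)); print(tri(cen(c),cen(d)))
for n in("scene","top"):
  for z in(.189,.1805,.129): print(n,z,proj(n,[.5834,.2229,z]))
E
```

```text
cap s [363. 214.] (360, 210, 7, 9) cap t [188.0303 172.8879] body [360.9167 224.0476] (358, 221, 6, 6)
(array([0.5818, 0.2243, 0.1852]), [np.float64(0.0003399578833109112), np.float64(0.0003399578833109197)])
scene 0.189 [362.7352 213.6291]
scene 0.1805 [362.3832 215.3287]
scene 0.129 [360.318  225.2693]
top 0.189 [188.3912 171.8727]
top 0.1805 [189.2691 172.449 ]
top 0.129 [194.2825 175.7401]
```

The vial is upright and the cap triangulates to (0.582,0.224,0.185). Lowering it in small steps while watching the force.

>>> jog_arm([
  [[0.12,0,0.16],[0,0,0]],
  [[0.12,0,0.16],[0,0,0]],
  [[0,0,0],[0,0,0]],
])

```text
t: 15.2
tool_pos: [0.4976, 0.189, 0.2993]
tool_rot: [-0.447, 2.469, 0.157]
contact_force: [0.2, 0.6, -0.8]
opening: 0.0231
```

>>> jog_arm([
  [[0,0,0],[0,0,0]],
])

```text
t: 15.3
tool_pos: [0.4976, 0.189, 0.2994]
tool_rot: [-0.446, 2.469, 0.157]
contact_force: [0.5, 0.2, -0.8]
opening: 0.0231
```

>>> jog_arm([
  [[0.12,0,0.16],[0,0,0]],
  [[0.12,0,0.16],[0,0,0]],
  [[0,0,0],[0,0,0]],
])

```text
t: 15.6
tool_pos: [0.4977, 0.189, 0.2954]
tool_rot: [-0.446, 2.468, 0.157]
contact_force: [0.7, 0.5, -0.3]
opening: 0.023
```

>>> jog_arm([
  [[0.06,0,0.08],[0,0,0]],
  [[0,0,0],[0,0,0]],
])

```text
t: 15.8
tool_pos: [0.4981, 0.1892, 0.2953]
tool_rot: [-0.446, 2.466, 0.157]
contact_force: [-0.3, 0.8, -0.7]
opening: 0.023
```

>>> jog_arm([
  [[0.06,0,0.08],[0,0,0]],
  [[0,0,0],[0,0,0]],
])

```text
t: 16.0
tool_pos: [0.4983, 0.1893, 0.2949]
tool_rot: [-0.446, 2.465, 0.157]
contact_force: [0.5, 0.2, 0.1]
opening: 0.0231
```

>>> jog_arm([
  [[0.12,0,0.16],[0,0,0]],
  [[0,0,0],[0,0,0]],
])

```text
t: 16.2
tool_pos: [0.4991, 0.1896, 0.2948]
tool_rot: [-0.445, 2.461, 0.158]
contact_force: [-0.1, -0.5, -0.1]
opening: 0.0229
```

>>> jog_arm([
  [[0.12,0,0.16],[0,0,0]],
  [[0,0,0],[0,0,0]],
])

```text
t: 16.4
tool_pos: [0.4997, 0.1898, 0.2942]
tool_rot: [-0.444, 2.457, 0.158]
contact_force: [-0.6, 0.1, -0.5]
opening: 0.023
```

```bash
python3 go.py 0.588 0.223 0.165 0.36 37 3;python3 - <<'E'
from h import *
print(ctrl.get_obs()["wrist_torque"],ctrl.get_obs()["contact_force"],ctrl.get_obs()["effort"].round(2))
a=ctrl.get_image("scene")[:,:,::-1];cv2.imwrite("pics/s7f.png",a);a=cv2.resize(a[190:260,330:400],None,fx=8,fy=8,interpolation=2)
cv2.imwrite("pics/s7.png",a);print(ctrl.get_obs()["contact_force"])
E
```

```text
t 16.4 grasp [0.5874 0.2236 0.171 ] z [ 0.566  0.218 -0.795] y [-0.352  0.936  0.006] q [ 0.2  -0.21  2.09  0.17  0.62 -1.83] F [-0.63  0.11 -0.55] open 0.023
[[[0.08, -0.0, 0.16], [0.1, 0.1, -0.1]],
[[0.08, -0.0, 0.17], [0.1, 0.1, -0.0]],
[[0.08, -0.01, 0.16], [0.1, 0.1, -0.1]]]
[-0.15388573  0.29634241 -0.02007262] [-0.63442077  0.11016322 -0.54557813] [ 1.000e-02 -2.729e+01 -3.639e+01  3.200e-01 -1.920e+00 -0.000e+00]
[-0.10265972  0.52617749  1.24745984]
```

View pics/s7.png

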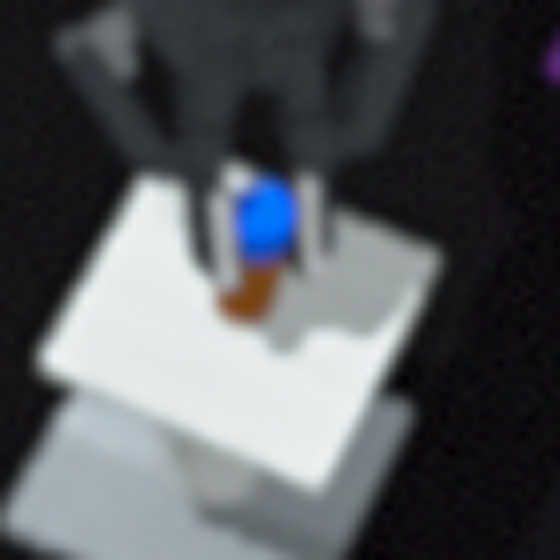

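>>> jog_arm([
  [[0.09,0,0.13],[0,0.2,0]],
  [[0.09,0,0.13],[0,0.1,0]],
  [[0,0,0],[0,0,0]],
])

```text
t: 16.75
tool_pos: [0.5011, 0.1903, 0.2941]
tool_rot: [-0.443, 2.455, 0.158]
contact_force: [-0.4, 0.2, -1.1]
opening: 0.0232
```

>>> jog_arm([
  [[0,0,0],[0,0,0]],
  [[0,0,0],[0,0,0]],
])

```text
t: 16.95
tool_pos: [0.5011, 0.1903, 0.294]
tool_rot: [-0.443, 2.455, 0.158]
contact_force: [-0.2, 0.6, 2.3]
opening: 0.0232
```

>>> jog_arm([
  [[0,0,0],[0,0,0]],
])

```text
t: 17.05
tool_pos: [0.5011, 0.1903, 0.2939]
tool_rot: [-0.443, 2.455, 0.158]
contact_force: [0.3, 0.4, 2.3]
opening: 0.0228
```

>>> jog_arm([
  [[0,0,0],[0,0,0]],
])

```text
t: 17.15
tool_pos: [0.5012, 0.1903, 0.2939]
tool_rot: [-0.443, 2.455, 0.158]
contact_force: [-0.9, 0.3, 2.6]
opening: 0.023
```

>>> jog_arm([
  [[0,0,0],[0,0,0]],
])

```text
t: 17.25
tool_pos: [0.5012, 0.1903, 0.2939]
tool_rot: [-0.443, 2.455, 0.158]
contact_force: [-0.7, 0.4, 2.4]
opening: 0.0229
```

```bash
python3 - <<'E'
from h import *
for k in range(4):
    o=ctrl.get_obs();print(o["contact_force"].round(2),o["wrist_torque"].round(3),o["tool_pos"].round(4))
    if k<2: a=ctrl.get_image(["scene","top"][k]);cv2.imwrite(f"pics/x8{k}.png",a[:,:,::-1])
a=cv2.imread("pics/x80.png");cv2.imwrite("pics/s8.png",cv2.resize(a[190:260,330:400],None,fx=8,fy=8,interpolation=2))
s=a;t=cv2.imread("pics/x81.png")
c=blob(s,(100,180,120),(120,255,255),(345,200,385,235))[0][0];d=blob(t,(100,150,120),(120,255,255),(170,155,210,190))[0][0]
b=blob(s,(5,120,60),(22,255,255),(345,212,385,240))[0][0]
print("cap s",cen(c),cv2.boundingRect(c),"cap t",cen(d),"body",cen(b),cv2.boundingRect(b)); print(tri(cen(c),cen(d)))
E
python3 go.py 0.588 0.223 0.165 0.36 37 3
```

```text
[-0.65  0.4   2.38] [0.038 0.135 0.069] [0.5012 0.1903 0.2939]
[-0.54  0.31  2.27] [0.048 0.089 0.048] [0.5012 0.1903 0.2939]
[0.79 0.67 2.07] [0.028 0.097 0.012] [0.5012 0.1903 0.2939]
[0.79 0.67 2.07] [0.028 0.097 0.012] [0.5012 0.1903 0.2939]
cap s [363.05555556 217.85648148] (360, 214, 7, 9) cap t [188.25438596 170.99707602] body [361.10606061 227.22727273] (358, 225, 6, 5)
(array([0.58774683, 0.22620902, 0.17508216]), [np.float64(0.00036353711938208385), np.float64(0.0003635371193821375)])
t 17.35 grasp [0.5892 0.2242 0.1709] z [ 0.568  0.218 -0.794] y [-0.351  0.936  0.006] q [ 0.2  -0.2   2.08  0.17  0.62 -1.83] F [0.79 0.67 2.07] open 0.0227
[[[0.12, -0.0, 0.13], [0.1, 0.2, -0.1]],
[[0.11, -0.0, 0.12], [0.1, 0.1, -0.1]],
[[0.12, -0.0, 0.13], [0.0, 0.2, -0.1]]]
```

View pics/s8.png

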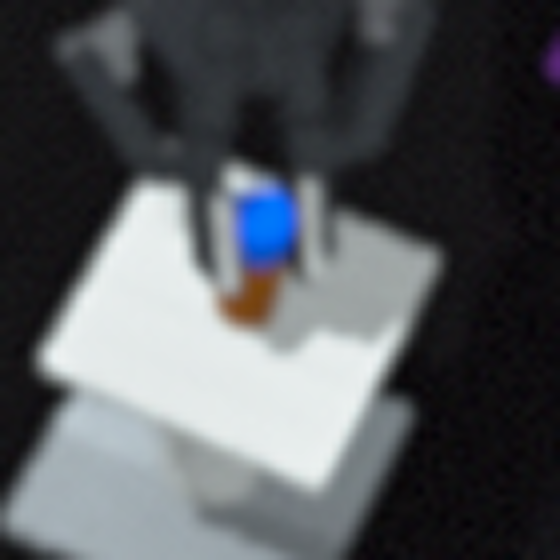

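A steady Fz of about +2.3 N against -0.8 N in free air means the vial rests on the plate with about 3 N. The plate top is then at about 0.121, within error of the 0.1175 view. The axis still looks upright. Releasing.

>>> jog_arm([
  [[0,0,0],[0,0,0]],
  [[0,0,0],[0,0,0]],
  [[0,0,0],[0,0,0]],
  [[0,0,0],[0,0,0]],
], fingers=0)

```text
t: 17.75
tool_pos: [0.5, 0.1899, 0.2912]
tool_rot: [-0.444, 2.461, 0.158]
contact_force: [-0.8, 0.0, -0.2]
opening: 0.0422
```

```bash
python3 - <<'E'
from h import *
o=ctrl.get_obs();print(o["contact_force"].round(2),o["tool_pos"].round(4),o["opening"])
for k in range(2):
    a=ctrl.get_image(["scene","top"][k]);cv2.imwrite(f"pics/x9{k}.png",a[:,:,::-1])
a=cv2.imread("pics/x90.png");t=cv2.imread("pics/x91.png");cv2.imwrite("pics/s9.png",np.hstack([cv2.resize(a[190:260,330:400],None,fx=5,fy=5,interpolation=2),cv2.resize(t[140:210,160:230],None,fx=5,fy=5,interpolation=2)]))
s=a
c=blob(s,(100,180,120),(120,255,255),(345,200,385,235))[0][0];d=blob(t,(100,150,120),(120,255,255),(170,155,210,190))[0][0]
b=blob(s,(5,120,60),(22,255,255),(345,212,385,240))[0][0]
print("cap s",cen(c),cv2.boundingRect(c),"cap t",cen(d),"body",cen(b),cv2.boundingRect(b)); print(tri(cen(c),cen(d)))
E
```

```text
[-0.82  0.01 -0.15] [0.5    0.1899 0.2912] 0.04218539373133197
cap s [361.93896714 218.09859155] (359, 215, 7, 8) cap t [189.63333333 171.        ] body [360.25203252 226.56910569] (358, 224, 6, 6)
(array([0.58796362, 0.22332824, 0.17344431]), [np.float64(0.0004319998562597778), np.float64(0.0004319998562596513)])
```

View pics/s9.png

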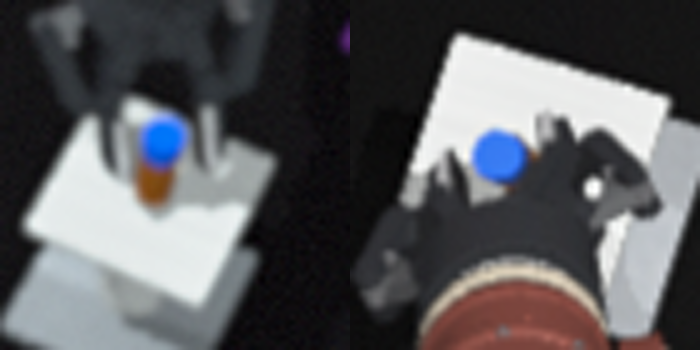

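The vial stands upright and free on the plate (scene crop 162,165). Backing out along the tool axis.

>>> jog_arm([
  [[0,0,-0.5],[0,0,0]],
  [[0,0,-1],[0,0,0]],
  [[0,0,-1.5],[0,0,0]],
  [[0,0,-2],[0,0,0]],
  [[0,0,-2],[0,0,0]],
  [[0,0,-2],[0,0,0]],
  [[0,0,-2],[0,0,0]],
])

```text
t: 18.55
tool_pos: [0.4341, 0.1648, 0.3822]
tool_rot: [-0.445, 2.465, 0.158]
contact_force: [1.1, 0.3, 0.8]
opening: 0.0426
```

```bash
python3 go.py 0.52 -0.05 0.26 -0.08 0 10
```

```text
t 18.55 grasp [0.5209 0.1983 0.2582] z [ 0.56   0.216 -0.8  ] y [-0.352  0.936  0.007] q [ 0.18 -0.51  2.16  0.15  0.86 -1.81] F [1.05 0.33 0.78] open 0.0426
[[[-0.3, -2.11, -0.52], [0.8, 3.6, 2.4]],
[[-0.36, -2.15, -0.45], [0.9, 3.6, 2.4]],
[[-0.43, -2.18, -0.38], [0.8, 3.7, 2.5]],
[[-0.52, -2.2, -0.31], [0.9, 3.6, 2.4]],
[[-0.6, -2.23, -0.24], [0.8, 3.6, 2.4]],
[[-0.68, -2.25, -0.19], [0.9, 3.6, 2.4]],
[[-0.77, -2.26, -0.13], [0.8, 3.6, 2.4]],
[[-0.87, -2.27, -0.09], [0.9, 3.6, 2.4]],
[[-0.97, -2.27, -0.05], [0.8, 3.7, 2.5]],
[[-1.07, -2.28, -0.01], [0.9, 3.6, 2.4]]]
```

>>> jog_arm([
  [[-0.3,-2.1,-0.5],[0.8,3.6,2.4]],
  [[-0.4,-2.1,-0.5],[0.8,3.6,2.4]],
  [[-0.4,-2.2,-0.4],[0.8,3.6,2.4]],
  [[-0.5,-2.2,-0.3],[0.8,3.6,2.4]],
  [[-0.6,-2.2,-0.3],[0.8,3.6,2.4]],
  [[-0.7,-2.2,-0.2],[0.8,3.6,2.4]],
  [[-0.8,-2.3,-0.1],[0.8,3.6,2.4]],
  [[-0.9,-2.3,-0.1],[0.8,3.6,2.4]],
], fingers=0.3)

```text
t: 19.35
tool_pos: [0.4959, -0.0086, 0.4276]
tool_rot: [0.0, 3.012, 0.042]
contact_force: [-0.5, 0.4, -0.3]
opening: 0.0557
```

```bash
python3 go.py 0.586 -0.2044 0.26 -0.08 0 8
```

```text
t 19.35 grasp [ 0.5159 -0.0043  0.2739] z [ 0.129  0.028 -0.991] y [-0.002  1.     0.028] q [-0.18 -0.31  1.91  0.05  1.42 -1.75] F [-0.51  0.42 -0.3 ] open 0.0557
[[[-1.1, -2.44, 0.22], [0.2, 0.9, 0.6]],
[[-1.13, -2.44, 0.21], [0.3, 0.9, 0.5]],
[[-1.15, -2.42, 0.21], [0.2, 1.0, 0.6]],
[[-1.19, -2.42, 0.21], [0.2, 0.9, 0.6]],
[[-1.21, -2.4, 0.2], [0.3, 0.9, 0.6]],
[[-1.24, -2.39, 0.2], [0.2, 0.9, 0.5]],
[[-1.27, -2.39, 0.18], [0.2, 0.9, 0.6]],
[[-1.29, -2.37, 0.19], [0.3, 0.9, 0.6]]]
```

>>> jog_arm([
  [[-1.1,-2.4,0.2],[0.2,0.9,0.6]],
  [[-1.1,-2.4,0.2],[0.2,0.9,0.6]],
  [[-1.1,-2.4,0.2],[0.2,0.9,0.6]],
  [[-1.2,-2.4,0.2],[0.2,0.9,0.6]],
  [[-1.2,-2.4,0.2],[0.2,0.9,0.6]],
  [[-1.2,-2.3,0.2],[0.2,0.9,0.6]],
  [[-0.9,-1.7,0.1],[0.2,0.9,0.6]],
  [[-0.4,-0.8,0],[0.1,0.5,0.2]],
])

```text
t: 20.15
tool_pos: [0.5729, -0.1878, 0.4265]
tool_rot: [0.131, 3.124, 0.003]
contact_force: [0.5, 0.4, 0.1]
opening: 0.0557
```

```bash
python3 go.py 0.586 -0.2044 0.25 -0.08 0 3
```

```text
t 20.15 grasp [ 0.5751 -0.1876  0.2716] z [ 0.014  0.002 -1.   ] y [0.084 0.996 0.003] q [-0.44 -0.01  1.64  0.01  1.5  -1.93] F [0.51 0.38 0.08] open 0.0557
[[[-0.47, -0.52, 0.72], [0.1, 0.3, -0.1]],
[[-0.48, -0.51, 0.72], [0.0, 0.2, -0.1]],
[[-0.48, -0.52, 0.73], [0.1, 0.3, -0.0]]]
```

```bash
python3 - <<'E'
from h import *
s=cv2.imread("pics/x90.png");t=cv2.imread("pics/x91.png")
c=blob(s,(18,150,150),(35,255,255),(205,170,235,190))[0][0];d=blob(t,(18,150,150),(32,255,255),(360,160,395,178))[0]
print(cen(c),cv2.boundingRect(c),[(cen(k),cv2.boundingRect(k)) for k in d[:2]]);print(tri(cen(c),cen(d[0])))
E
```

```text
[214.75980392 187.34803922] (210, 185, 12, 5) [(array([376.81818182, 175.13636364]), (371, 170, 14, 8))]
(array([ 0.56900991, -0.20450668,  0.19372229]), [np.float64(0.0031835073173267846), np.float64(0.0031835073173267585)])
```

>>> jog_arm([
  [[-0.5,-0.6,0.5],[0,0.3,0]],
  [[-0.5,-0.6,0.5],[0,0.3,0]],
  [[-0.3,-0.4,0.3],[0,0.2,0]],
  [[0,0,0],[0,0,0]],
])

```text
t: 20.55
tool_pos: [0.5848, -0.2052, 0.4138]
tool_rot: [0.131, 3.138, 0.005]
contact_force: [-0.5, 0.1, -0.0]
opening: 0.0556
```

```bash
python3 go.py 0.585 -0.2044 0.199 -0.08 0 4
```

```text
t 20.55 grasp [ 0.5849 -0.2048  0.2588] z [ 0.001  0.003 -1.   ] y [0.083 0.997 0.003] q [-0.46  0.04  1.62  0.    1.49 -1.95] F [-0.45  0.08 -0.05] open 0.0556
[[[-0.0, 0.02, 1.49], [0.0, 0.0, -0.1]],
[[-0.0, 0.01, 1.5], [0.1, 0.0, -0.0]],
[[-0.01, 0.02, 1.49], [0.0, 0.0, -0.1]],
[[0.0, 0.02, 1.5], [0.1, 0.0, -0.0]]]
```

The re-triangulated pull is unreliable: the mask was clipped by the ROI and the residual is 3 mm. I use the recorded release pose instead, since the lid looked unmoved in later pictures.

>>> jog_arm([
  [[0,0,1],[0,0,0]],
  [[0,0,1.5],[0,0,0]],
  [[0,0,1.5],[0,0,0]],
  [[0,0,1.2],[0,0,0]],
  [[0,0,0.4],[0,0,0]],
  [[0,0,0],[0,0,0]],
])

```text
t: 21.15
tool_pos: [0.584, -0.203, 0.3506]
tool_rot: [-0.128, -3.136, -0.008]
contact_force: [-0.4, -0.1, 0.8]
opening: 0.0554
```

>>> jog_arm([
  [[0,0,0],[0,0,0]],
  [[0,0,0],[0,0,0]],
  [[0,0,0],[0,0,0]],
  [[0,0,0],[0,0,0]],
  [[0,0,0],[0,0,0]],
], fingers=-1, grip_force=30)

```text
t: 21.65
tool_pos: [0.5839, -0.2048, 0.3512]
tool_rot: [-0.129, -3.137, 0.002]
contact_force: [0.5, -0.5, -3.0]
opening: 0.0293
```

```bash
python3 arc.py 0.8 8
```

```text
t 21.65 g [ 0.5835 -0.205   0.1962] lid 1.123 dev 0.5 -1.1 -1.2 F [ 0.47 -0.46 -3.05] open 0.0293 q [-0.46  0.08  1.68 -0.    1.39 -1.95]
[[0.64, 0.11, 0.13], [0.58, -0.0, 0.27], [0.56, -0.0, 0.29], [0.56, -0.0, 0.32], [0.54, -0.0, 0.33], [0.53, -0.0, 0.36], [0.52, -0.0, 0.38], [0.49, -0.0, 0.4]]
```

```bash
python3 arc.py 0.8 8 "[.0016,0,.0019]"
```

```text
t 21.65 g [ 0.5835 -0.205   0.1962] lid 1.134 dev -0.0 -1.0 0.1 F [ 0.47 -0.46 -3.05] open 0.0293 q [-0.46  0.08  1.68 -0.    1.39 -1.95]
[[0.61, 0.1, 0.26], [0.6, 0.0, 0.27], [0.59, -0.0, 0.3], [0.58, -0.0, 0.32], [0.57, -0.0, 0.35], [0.54, -0.0, 0.37], [0.54, -0.0, 0.39], [0.51, -0.0, 0.41]]
```

>>> jog_arm([
  [[0.6,0,0.2],[0,0,0]],
  [[0.6,0,0.2],[0,0,0]],
  [[0.6,0,0.3],[0,0,0]],
  [[0.6,0,0.3],[0,0,0]],
  [[0.5,0,0.3],[0,0,0]],
  [[0.5,0,0.4],[0,0,0]],
  [[0.5,0,0.4],[0,0,0]],
  [[0.5,0,0.4],[0,0,0]],
])

```text
t: 22.45
tool_pos: [0.5408, -0.2007, 0.3298]
tool_rot: [0.127, 3.119, -0.008]
contact_force: [2.2, 1.4, -0.4]
opening: 0.0289
```

```bash
python3 arc.py 0.43 8 "[.0016,0,.0019]"
```

```text
t 22.45 g [ 0.5438 -0.2016  0.1748] lid 0.848 dev -0.3 -0.8 0.5 F [ 2.16  1.41 -0.39] open 0.0289 q [-0.49 -0.01  1.8   0.    1.33 -1.98]
[[0.62, 0.08, 0.55], [0.64, 0.0, 0.54], [0.6, 0.0, 0.56], [0.57, 0.01, 0.6], [0.54, -0.0, 0.63], [0.5, 0.0, 0.66], [0.47, 0.0, 0.68], [0.44, 0.01, 0.71]]
```

>>> jog_arm([
  [[0.6,0,0.5],[0,0.1,0]],
  [[0.6,0,0.5],[0,0.1,0]],
  [[0.6,0,0.6],[0,0.1,0]],
  [[0.6,0,0.6],[0,0.1,0]],
  [[0.5,0,0.6],[0,0.1,0]],
  [[0.5,0,0.7],[0,0,0]],
  [[0.5,0,0.7],[0,0,0]],
  [[0.4,0,0.7],[0,0,0]],
])

```text
t: 23.25
tool_pos: [0.4952, -0.1969, 0.2767]
tool_rot: [0.128, 3.125, -0.006]
contact_force: [2.3, 1.8, 2.3]
opening: 0.0291
```

```bash
python3 arc.py 0.1 7 "[.0016,0,.0019]"
```

```text
t 23.25 g [ 0.4972 -0.1976  0.1218] lid 0.402 dev -1.9 -0.5 1.0 F [2.29 1.76 2.31] open 0.0291 q [-0.52 -0.06  1.94  0.    1.24 -2.01]
[[0.13, 0.06, 0.71], [0.28, -0.0, 0.62], [0.25, -0.0, 0.64], [0.23, 0.0, 0.64], [0.2, 0.0, 0.65], [0.18, 0.0, 0.67], [0.14, 0.01, 0.67]]
```

>>> jog_arm([
  [[0.1,0,0.7],[0,0,0]],
  [[0.2,0,0.6],[0,0,0]],
  [[0.2,0,0.6],[0,0,0]],
  [[0.2,0,0.6],[0,0,0]],
  [[0.2,0,0.6],[0,0,0]],
  [[0.1,0,0.6],[0,0,0]],
  [[0.1,0,0.6],[0,0,0]],
])

```text
t: 23.95
tool_pos: [0.4811, -0.1959, 0.2285]
tool_rot: [0.128, 3.137, -0.004]
contact_force: [1.1, 1.5, 3.5]
opening: 0.029
```

```bash
python3 arc.py 0.0 4 "[.0016,0,.0019]"
```

```text
t 23.95 g [ 0.4815 -0.1963  0.0735] lid 0.085 dev -2.0 -0.4 0.3 F [1.12 1.47 3.49] open 0.029 q [-0.53 -0.02  2.   -0.    1.16 -2.02]
[[-0.15, 0.04, 0.36], [0.05, 0.0, 0.34], [0.03, 0.0, 0.33], [0.03, 0.01, 0.33]]
```

>>> jog_arm([
  [[0,0,0.4],[0,0,0]],
  [[0,0,0.4],[0,0,0]],
  [[0,0,0.4],[0,0,0]],
])

```text
t: 24.25
tool_pos: [0.4813, -0.1963, 0.2192]
tool_rot: [-0.127, -3.135, 0.001]
contact_force: [-14.1, 12.4, 39.1]
opening: 0.0291
```

>>> jog_arm([
  [[0,0,0.3],[0,0,0]],
  [[0,0,0],[0,0,0]],
])

```text
t: 24.45
tool_pos: [0.4818, -0.1964, 0.2201]
tool_rot: [-0.125, -3.131, -0.001]
contact_force: [-0.0, 1.9, -0.8]
opening: 0.0293
```

```bash
python3 arc.py 0.0 2 "[.0016,0,.0019]"; python3 - <<'E'
from h import *
a=ctrl.get_image("scene")[:,:,::-1];cv2.imwrite("pics/s10f.png",a);a=cv2.resize(a[150:260,165:285],None,fx=5,fy=5,interpolation=2)
b=ctrl.get_image("top")[:,:,::-1];cv2.imwrite("pics/t10f.png",b);b=cv2.resize(b[130:240,310:430],None,fx=5,fy=5,interpolation=2)
cv2.imwrite("pics/s10.png",a);cv2.imwrite("pics/t10.png",b);print(ctrl.get_obs()["contact_force"])
E
```

```text
t 24.45 g [ 0.4806 -0.1962  0.0652] lid 0.032 dev -1.7 -0.4 0.2 F [-0.05  1.91 -0.83] open 0.0293 q [-0.53 -0.    2.   -0.    1.15 -2.02]
[[-0.15, 0.04, 0.27], [0.02, 0.0, 0.25]]
[-3.93235978  3.67263992  9.20664727]
```

View pics/s10.png

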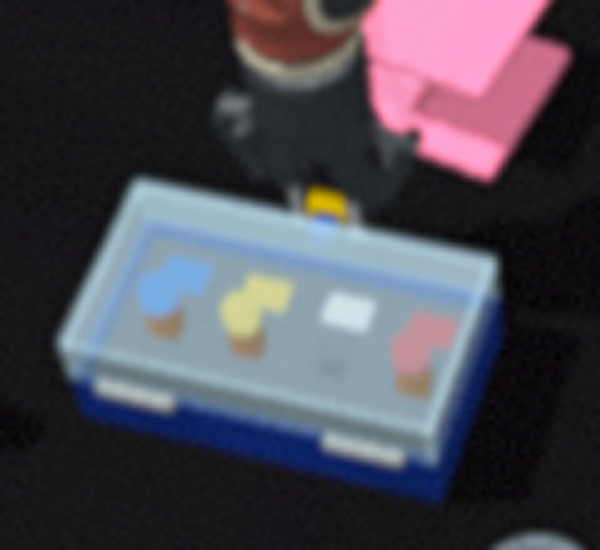

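View pics/t10.png

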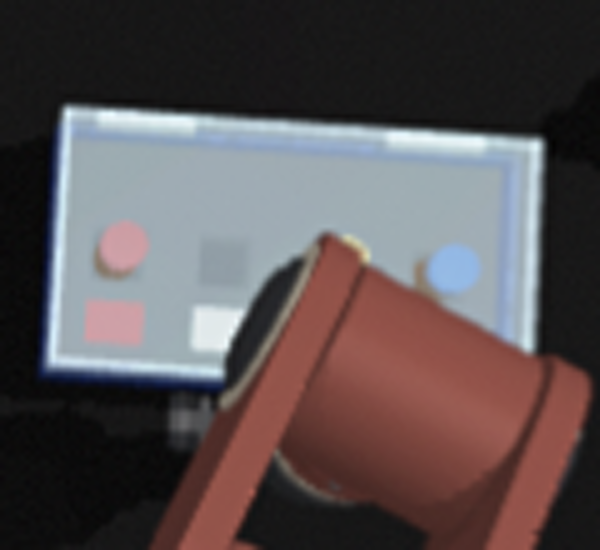

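```bash
python3 - <<'E'
from h import *
psi=-.08;ex=np.array([np.cos(psi),np.sin(psi),0]);ez=np.array([0,0,1.]);ey=np.cross(ez,ex)
H=np.array([.573,-.2033,0])+.065*ex+.046*ez
def L(u,w,y,a): return H+(u*np.cos(a)+w*np.sin(a))*ex+(-u*np.sin(a)+w*np.cos(a))*ez+y*ey
s=cv2.imread("pics/s10f.png");K=5
for tag,im in(("n",s),("o",cv2.imread("pics/scene0.png"))):
    c=cv2.resize(im[150:260,165:285],None,fx=K,fy=K,interpolation=2)
    for a,col in((0,(0,0,255)),(.06,(0,255,0)),(.12,(255,0,255))):
        P=[proj("scene",L(*q,a)) for q in((-.130,.038,.12),(-.13,.038,-.12),(0,.038,-.12),(0,.038,.12))]
        P=(np.array(P)+.5-np.array([165,150]))*K
        cv2.polylines(c,[P.astype(int)],True,col,1)
    cv2.imwrite(f"pics/ov_{tag}.png",c)
print(ctrl.get_obs()["contact_force"])
E
```

```text
[-3.93235978  3.67263992  9.20664727]
```

View pics/ov_n.png

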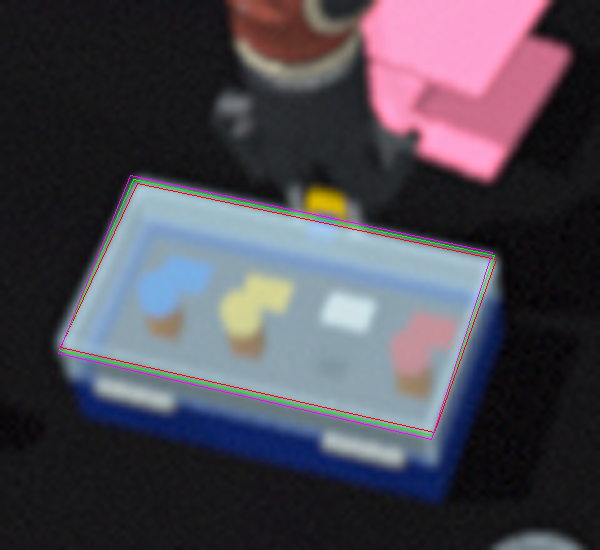

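View pics/ov_o.png

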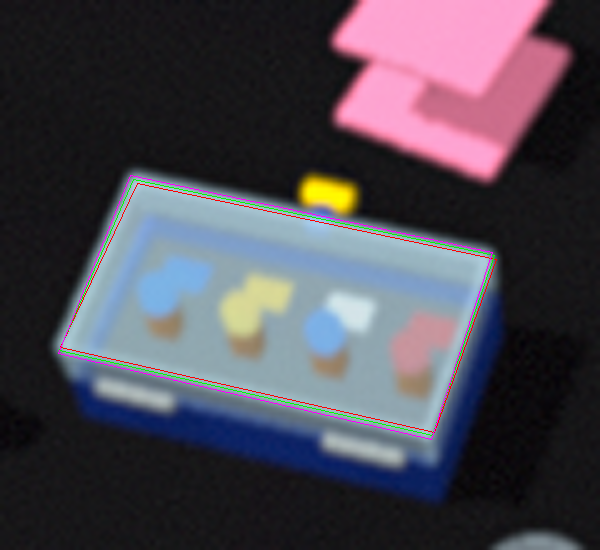

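>>> jog_arm([
  [[0,0,0],[0,0,0]],
])

```text
t: 24.65
tool_pos: [0.4818, -0.1964, 0.2197]
tool_rot: [-0.125, -3.131, -0.001]
contact_force: [-1.9, 2.0, 4.3]
opening: 0.0289
```

>>> jog_arm([
  [[0,0,0],[0,0,0]],
])

```text
t: 24.75
tool_pos: [0.4818, -0.1964, 0.2197]
tool_rot: [-0.125, -3.131, -0.001]
contact_force: [-1.5, 1.7, 3.8]
opening: 0.029
```

>>> jog_arm([
  [[0,0,0.1],[0,0,0]],
])

```text
t: 24.85
tool_pos: [0.482, -0.1965, 0.2196]
tool_rot: [-0.125, -3.13, -0.002]
contact_force: [-7.2, 3.5, 15.7]
opening: 0.0294
```

>>> jog_arm([
  [[0,0,0],[0,0,0]],
])

```text
t: 24.95
tool_pos: [0.482, -0.1965, 0.2198]
tool_rot: [-0.125, -3.13, -0.002]
contact_force: [-2.1, 2.4, 3.7]
opening: 0.0293
```

There is a hard stop at TCP z ≈ 0.2196, so I release, back off and measure the pull height to see whether the lid is fully shut.

>>> jog_arm([
  [[0,0,0],[0,0,0]],
  [[0,0,0],[0,0,0]],
  [[0,0,0],[0,0,0]],
  [[0,0,-1],[0,0,0]],
  [[0,0,-2],[0,0,0]],
  [[0,0,-3],[0,0,0]],
  [[0,0,-3],[0,0,0]],
], fingers=0.3)

```text
t: 25.65
tool_pos: [0.4805, -0.1959, 0.3051]
tool_rot: [-0.124, -3.117, -0.009]
contact_force: [0.1, -0.5, 0.2]
opening: 0.0553
```

>>> jog_arm([
  [[0,3,-2],[0,0,0]],
  [[0,4,-2],[0,0,0]],
  [[0,4,0],[0,0,0]],
  [[0,4,0],[0,0,0]],
  [[0,4,0],[0,0,0]],
  [[0,2,0],[0,0,0]],
])

```text
t: 26.25
tool_pos: [0.5002, 0.0167, 0.3593]
tool_rot: [-0.136, -3.136, 0.001]
contact_force: [0.1, -0.5, -0.0]
opening: 0.0552
```

```bash
python3 - <<'E'
from h import *
o=ctrl.get_obs();print(o["t"],o["tool_pos"],o["contact_force"])
im={}
for n in("scene","top"):
    im[n]=ctrl.get_image(n)[:,:,::-1].copy();cv2.imwrite(f"pics/{n}11.png",im[n])
ro={"scene":(215,175,245,205),"top":(350,200,385,230)}
for tag in("0","11"):
    c={}
    for n in im:
        g=cv2.imread(f"pics/{n}{tag}.png");k=blob(g,(18,120,120),(35,255,255),ro[n])[0][0]
        # weighted centroid: upsample
        x0,y0,x1,y1=ro[n];u=cv2.resize(g[y0:y1,x0:x1],None,fx=8,fy=8,interpolation=cv2.INTER_CUBIC)
        kk=blob(u,(18,110,90),(36,255,255))[0][0];c[n]=(cen(kk)+.5)/8-.5+[x0,y0];print(tag,n,cen(k),c[n],cv2.boundingRect(kk))
    print(tag,tri(c["scene"],c["top"]))
a=im["scene"][150:260,165:285];b=im["top"][130:240,310:430]
cv2.imwrite("pics/fin.png",np.hstack([cv2.resize(a,None,fx=3.3,fy=3.3,interpolation=2),cv2.resize(b,None,fx=3.3,fy=3.3,interpolation=2)]))
for z in(.058,.063,.077):print(z,[proj(n,[.481,-.196,z]) for n in im])
E
```

```text
26.25 [0.50022956 0.01667771 0.35928336] [ 0.06005014 -0.50203768 -0.03771365]
0 scene [230.25964912 188.41754386] [230.22594249 188.2895831 ] (77, 79, 96, 66)
0 top [366.04793028 216.83442266] [366.21052058 216.76077362] (78, 100, 112, 71)
0 (array([ 0.48147873, -0.19547146,  0.07778517]), [np.float64(0.00038883035888483873), np.float64(0.00038883035888486844)])
11 scene [230.68458781 190.3297491 ] [230.85645779 190.1679124 ] (81, 97, 98, 61)
11 top [365.25386313 217.73951435] [365.26553169 217.74069227] (71, 109, 111, 71)
11 (array([ 0.47964757, -0.19517805,  0.06546801]), [np.float64(0.00036828528439959756), np.float64(0.0003682852843996787)])
0.058 [array([230.85842311, 191.86931714]), array([365.20830971, 217.32176003])]
0.063 [array([230.69914329, 190.940163  ]), array([365.55167809, 217.22268316])]
0.077 [array([230.24913368, 188.31313333]), array([366.53010183, 216.94034841])]
```

View pics/fin.png

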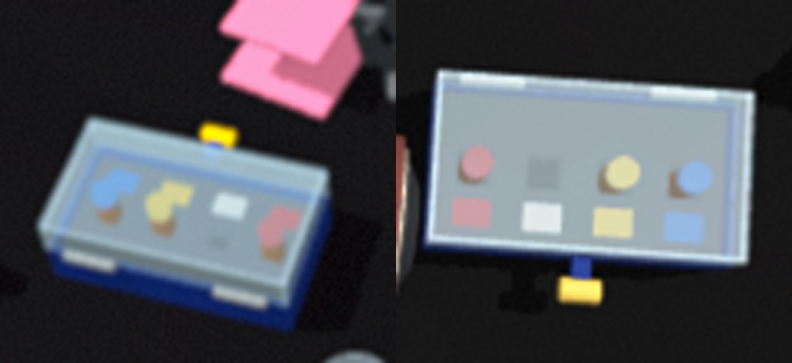

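The robot stop gives a lid angle of about 0.03, and the camera puts the pull at 0.0655 against 0.058 when shut, so it may not be fully shut. Camera bias would show equally at front and rear, so I compare the lid's front and rear corners.

```bash
python3 - <<'E'
import cv2,numpy as np
s=cv2.imread("pics/scene11.png");t=cv2.imread("pics/top11.png")
def crop(im,x,y,w=16):
    c=cv2.resize(im[y-w:y+w,x-w:x+w],None,fx=9,fy=9,interpolation=cv2.INTER_CUBIC)
    for k in range(0,32,4):
        cv2.putText(c,str(x-w+k),(k*9,8),0,.3,(0,255,255),1);cv2.putText(c,str(y-w+k),(0,k*9+8),0,.3,(0,255,255),1)
        cv2.line(c,(k*9+4,10),(k*9+4,14),(0,255,255),1);cv2.line(c,(20,k*9+4),(24,k*9+4),(0,255,255),1)
    return c
# scene: front(+robot side) corners ~ (192,186),(264,202); rear (177,220),(252,237)
cv2.imwrite("pics/cs.png",np.vstack([np.hstack([crop(s,193,187),crop(s,263,202)]),np.hstack([crop(s,178,220),crop(s,252,237)])]))
cv2.imwrite("pics/ct.png",np.vstack([np.hstack([crop(t,323,152),crop(t,418,158)]),np.hstack([crop(t,321,203),crop(t,416,209)])]))
E
```

```text
(no output)
```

View pics/cs.png

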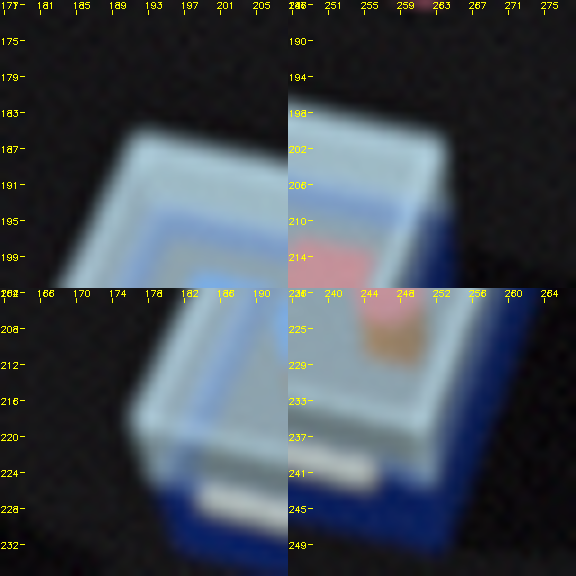

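View pics/ct.png

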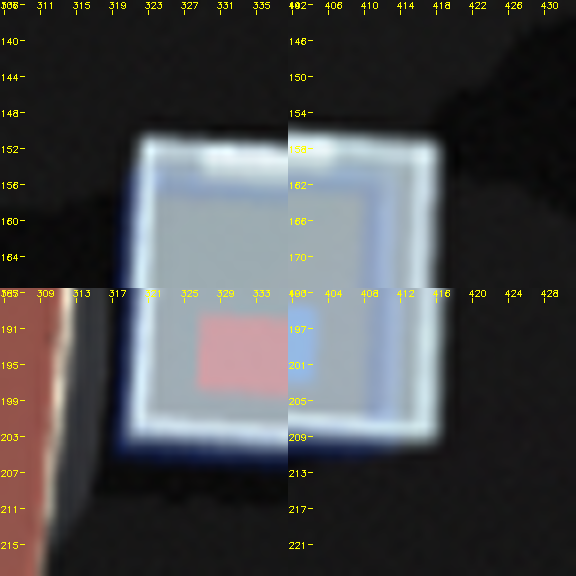

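```bash
python3 - <<'E'
from h import *
np.set_printoptions(precision=4,suppress=True)
C={"front+y":((264.3,200.0),(318.8,204.)),"front-y":((191.8,185.),(416.5,209.8)),"rear-y":((176,217.4),(418.5,156.8)),"rear+y":((250.8,236.4),(322.2,150.8))}
for k,(s,t) in C.items(): print(k,tri(s,t))
psi=-.08;ex=np.array([np.cos(psi),np.sin(psi),0]);ez=np.array([0,0,1.]);ey=np.cross(ez,ex)
H=np.array([.573,-.2033,0])+.065*ex+.046*ez
def L(u,w,y,a): return H+(u*np.cos(a)+w*np.sin(a))*ex+(-u*np.sin(a)+w*np.cos(a))*ez+y*ey
for a in(0,.05):
  for y in(.12,-.12):
    for u in(-.13,0): X=L(u,.038,y,a);print(a,"front" if u else "rear",y,X,proj("scene",X),proj("top",X))
E
```

```text
front+y (array([ 0.5142, -0.0774,  0.0871]), [np.float64(1.9058604888895936e-05), np.float64(1.9058604888939877e-05)])
front-y (array([ 0.4963, -0.3184,  0.0869]), [np.float64(0.00012209237143972975), np.float64(0.0001220923714396361)])
rear-y (array([ 0.628 , -0.3282,  0.0919]), [np.float64(0.000519363609933642), np.float64(0.0005193636099337151)])
rear+y (array([ 0.6485, -0.0897,  0.0834]), [np.float64(0.0005665962079847569), np.float64(0.0005665962079847061)])
0 front 0.12 [ 0.5178 -0.0785  0.084 ] [263.7548 201.4538] [319.1269 202.6557]
0 rear 0.12 [ 0.6474 -0.0889  0.084 ] [251.3112 236.0436] [322.141  151.1327]
0 front -0.12 [ 0.4986 -0.3177  0.084 ] [191.982  186.1646] [415.8913 208.9338]
0 rear -0.12 [ 0.6282 -0.3281  0.084 ] [176.6801 218.9342] [417.7324 157.2667]
0.05 front 0.12 [ 0.5199 -0.0787  0.0904] [263.4644 200.7657] [319.3495 201.6042]
0.05 rear 0.12 [ 0.6493 -0.089   0.084 ] [251.1221 236.5814] [322.1827 150.3937]
0.05 front -0.12 [ 0.5007 -0.3179  0.0904] [191.4132 185.4365] [416.6811 207.9177]
0.05 rear -0.12 [ 0.6301 -0.3283  0.084 ] [176.4507 219.4435] [417.7521 156.5253]
```

The lid's front corners (z 0.0871, 0.0869) and rear corners (0.0834, 0.0919, mean 0.0877) agree, so the lid is level and the camera z bias there is about +3 mm. As a final check, I feel the pull's top with the shut fingertips. It should be at 0.067 when shut.

```bash
python3 go.py 0.481 -0.1955 0.125 -0.08 0 9
```

```text
t 26.35 grasp [0.4998 0.0162 0.2042] z [-0.003 -0.001 -1.   ] y [ 0.085  0.996 -0.001] q [-0.12 -0.22  1.94 -0.    1.42 -1.6 ] F [ 0.07 -0.66 -0.73] open 0.0553
[[[0.01, -2.36, 0.88], [-0.0, -0.0, -0.0]],
[[0.01, -2.37, 0.89], [-0.0, -0.0, -0.1]],
[[0.02, -2.36, 0.88], [-0.0, -0.1, -0.0]],
[[0.01, -2.36, 0.88], [-0.0, 0.0, -0.0]],
[[0.02, -2.36, 0.88], [-0.0, -0.0, -0.1]],
[[0.02, -2.37, 0.89], [-0.0, -0.0, -0.0]],
[[0.02, -2.36, 0.88], [-0.0, -0.0, -0.0]],
[[0.02, -2.36, 0.88], [-0.1, -0.1, -0.1]],
[[0.03, -2.37, 0.88], [0.0, 0.0, -0.0]]]
```

>>> jog_arm([
  [[0,-2.5,0.2],[0,0,0]],
  [[0,-2.6,0.4],[0,0,0]],
  [[0,-2.6,0.6],[0,0,0]],
  [[0,-2.6,0.8],[0,0,0]],
  [[0,-2.6,1],[0,0,0]],
  [[0,-2.5,1],[0,0,0]],
  [[0,-2.3,1],[0,0,0]],
  [[0,-1.2,0.8],[0,0,0]],
], fingers=-1, grip_force=20)

```text
t: 27.15
tool_pos: [0.4827, -0.1843, 0.3047]
tool_rot: [0.133, 3.136, -0.012]
contact_force: [-0.2, -0.1, -0.6]
opening: -0.0
```

```bash
python3 go.py 0.481 -0.1955 0.095 -0.08 0 4
```

```text
t 27.15 grasp [ 0.4831 -0.1855  0.1497] z [ 0.003 -0.008 -1.   ] y [ 0.085  0.996 -0.008] q [-0.51 -0.13  1.96 -0.01  1.3  -1.99] F [-0.24 -0.13 -0.61] open -0.0
[[[0.02, -0.27, 1.37], [-0.1, 0.0, -0.1]],
[[0.03, -0.28, 1.37], [-0.1, 0.1, -0.0]],
[[0.02, -0.28, 1.37], [-0.1, 0.0, -0.1]],
[[0.02, -0.28, 1.37], [-0.1, 0.1, -0.1]]]
```

>>> jog_arm([
  [[0,-0.4,1],[-0.1,0,0]],
  [[0,-0.4,1.3],[-0.1,0,0]],
  [[0,-0.3,1.3],[-0.1,0,0]],
  [[0,0,1],[0,0,0]],
  [[0,0,0.2],[0,0,0]],
  [[0,0,0],[0,0,0]],
])

```text
t: 27.75
tool_pos: [0.4809, -0.1961, 0.2511]
tool_rot: [0.135, 3.139, 0.001]
contact_force: [0.0, -0.3, 0.5]
opening: 0.0001
```

Tip is at about 0.078.

>>> jog_arm([
  [[0,0,0.2],[0,0,0]],
  [[0,0,0.2],[0,0,0]],
  [[0,0,0],[0,0,0]],
])

```text
t: 28.05
tool_pos: [0.4815, -0.1953, 0.2478]
tool_rot: [0.132, 3.137, -0.001]
contact_force: [0.4, -0.2, 1.0]
opening: 0.0003
```

>>> jog_arm([
  [[0,0,0.2],[0,0,0]],
  [[0,0,0],[0,0,0]],
])

```text
t: 28.25
tool_pos: [0.4818, -0.1954, 0.2464]
tool_rot: [0.132, 3.136, -0.002]
contact_force: [-0.7, -0.2, 0.3]
opening: -0.0004
```

>>> jog_arm([
  [[0,0,0.2],[0,0,0]],
  [[0,0,0],[0,0,0]],
])

```text
t: 28.45
tool_pos: [0.482, -0.1954, 0.2446]
tool_rot: [0.132, 3.135, -0.002]
contact_force: [-0.4, -0.7, 0.4]
opening: 0.0001
```

>>> jog_arm([
  [[0,0,0.2],[0,0,0]],
  [[0,0,0],[0,0,0]],
])

```text
t: 28.65
tool_pos: [0.482, -0.1955, 0.2425]
tool_rot: [0.132, 3.135, -0.002]
contact_force: [0.9, -0.2, -0.3]
opening: 0.0002
```

>>> jog_arm([
  [[0,0,0.2],[0,0,0]],
  [[0,0,0],[0,0,0]],
])

```text
t: 28.85
tool_pos: [0.4821, -0.1956, 0.2406]
tool_rot: [0.132, 3.134, -0.003]
contact_force: [0.4, -0.0, -0.0]
opening: 0.0002
```

>>> jog_arm([
  [[0,0,0.2],[0,0,0]],
  [[0,0,0],[0,0,0]],
])

```text
t: 29.05
tool_pos: [0.4827, -0.1959, 0.2406]
tool_rot: [0.132, 3.134, -0.003]
contact_force: [0.2, 0.5, 0.5]
opening: 0.0001
```

>>> jog_arm([
  [[0,0,0.2],[0,0,0]],
  [[0,0,0],[0,0,0]],
])

```text
t: 29.25
tool_pos: [0.4832, -0.1963, 0.2405]
tool_rot: [0.132, 3.134, -0.004]
contact_force: [-0.7, 0.2, 0.0]
opening: -0.0
```

>>> jog_arm([
  [[0,0,0],[0,0,0]],
])

```text
t: 29.35
tool_pos: [0.4833, -0.1963, 0.2405]
tool_rot: [0.132, 3.133, -0.004]
contact_force: [-0.1, -1.0, 0.9]
opening: -0.0001
```

The descent stops at tip z ≈ 0.0675, which matches the 0.067 of a fully shut lid. I retreat and look one last time.

>>> jog_arm([
  [[0,0,-0.5],[0,0,0]],
  [[0,0,-1.5],[0,0,0]],
  [[0,0,-3],[0,0,0]],
  [[0,0,-4],[0,0,0]],
  [[0,1,-3],[0,0,0]],
  [[0,3,-1],[0,0,0]],
  [[0,4,0],[0,0,0]],
  [[0,4,0],[0,0,0]],
])

```text
t: 30.15
tool_pos: [0.4922, -0.0764, 0.3813]
tool_rot: [0.146, 3.129, -0.005]
contact_force: [0.9, -0.2, 1.2]
opening: -0.0
```

>>> jog_arm([
  [[1,4,0],[0,0,0]],
  [[1,4,0],[0,0,0]],
  [[0,2,0],[0,0,0]],
  [[0,0,0],[0,0,0]],
  [[0,0,0],[0,0,0]],
])

```text
t: 30.65
tool_pos: [0.48, 0.0326, 0.3874]
tool_rot: [0.136, 3.121, -0.005]
contact_force: [0.6, -0.7, 0.2]
opening: 0.0001
```

```bash
python3 - <<'E'
from h import *
for n in("scene","top"): cv2.imwrite(f"pics/{n}12.png",cv2.resize(ctrl.get_image(n)[:,:,::-1],None,fx=1.4,fy=1.4,interpolation=2))
o=ctrl.get_obs();print(o["t"],o["tool_pos"],o["contact_force"])
E
```

```text
30.75 [0.48015936 0.03177261 0.38720162] [-0.32870661 -0.45319097 -0.05249481]
```

View pics/scene12.png

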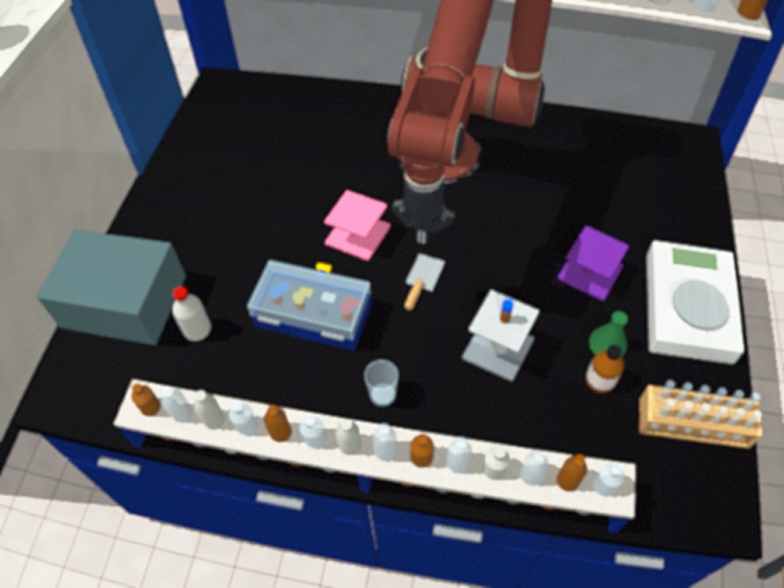

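View pics/top12.png

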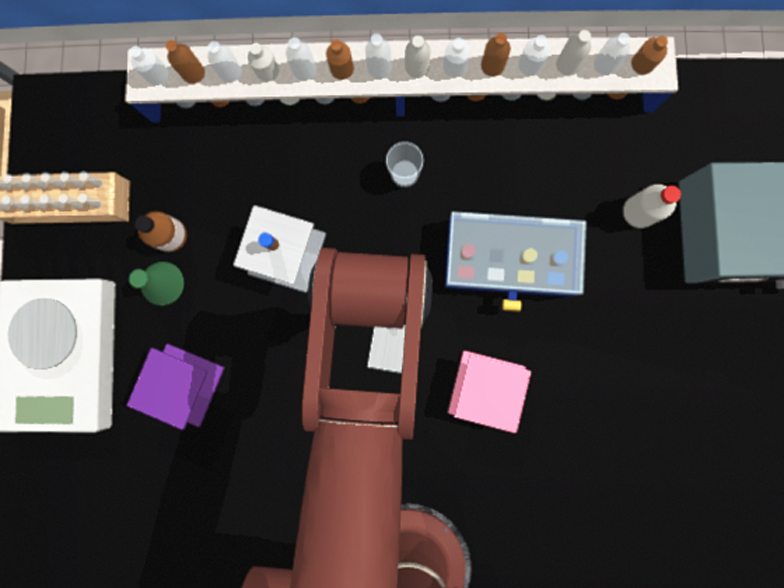

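Scene: the vial stands upright on the plate at (507,311), and the lid is shut with three vials in their wells and the white-chip well empty. The bystanders are unmoved and the arm is clear. Handing in.

```bash
python3 -c "
from station import ctrl
print(ctrl.finish_job())"
```

```text
the job is handed in; nothing more can be done
None
```

I opened the lid to about 1.13 rad and took out the misplaced vial, the blue-capped one behind the white chip. I stood it upright on the bare aluminium plate, touching down with about 3 N, then shut the lid. The job was handed in at about 31 s.

**Last checks that agreed:**
- The final pictures show the vial upright on the plate, the other three vials in their wells, the bystanders unmoved and the arm clear of everything.
- Feeling the pull's top with the shut fingertips gave 0.0675 m, against 0.067 m for a fully shut lid. The lid's front and rear corners also came out level on average.

**Checks that disagreed, or are of concern:**
- **Closing force:** the lid met its stop with a brief force of about 39 N in z, about 43 N in total. It went through the fingers on the pull, so I do not expect it to count as the arm or gripper body pressing. I cannot rule it out.
- **Pull height by camera:** the camera put the shut pull at 0.0655 m, against the nominal 0.058 m. About 3 mm of that matches a camera height bias I saw on the lid's corners. I trusted the touch check instead.
- **Pull position before shutting:** a re-measurement before I gripped the pull again came out with a 3 mm residual because its mask was clipped. I used the recorded release pose instead.
- **Plate height:** the camera gave 0.1175 m and touch gave about 0.121 m. I set the vial down by touch.

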